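# Turn the sugar caster over and stand it in its ring

## Robot

A 6-joint arm with a two-finger parallel gripper is mounted at the origin on the work surface. World frame = base frame: x ahead of the robot, y to its left, z up, the work surface at z = 0. Lengths are in m, angles in rad, forces in N, time in s.
With the tool pointing down it reaches from about 0.4 to 0.825 m from the base axis. Payload 7 kg.
Tool frame: the origin (TCP) lies on the centre line of the jaws, within the pads' length; the fingertips stand 22 mm ahead of it and the grasp point (between the pads) lies 3 mm ahead of it; z points along the fingers, y is the line along which they close (so a half turn about z gives the same grasp; the last joint's range is limited). The gripper opens to 88 mm and grips with 3 to 60 N. Pads are 19 mm wide; open, the fingers measure 130 mm over their backs; the gripper's body (78 mm by 193 mm) begins 47 mm behind the grasp point.
Start: joints at [1.484, 0.359, 0.012, 0, -1.224, -0.288], TCP at [0.247, 0.628, 0.249] pointing down, gripper open.
Joint ranges: [-3.07, 3.07], [-1.43, 2.12], [-1.02, 1.25], [-3.03, 1.67], [-3.05, -0], [-3.03, 3.03]. Speed limits (rad/s): [2.39, 2.39, 3.01, 3.14, 3.14, 3.14].

## Interface

Orientations are given as [roll, pitch, yaw] about the fixed x, y, z axes, in that order (R = Rz(yaw) Ry(pitch) Rx(roll)).
In Python, from station import monitor, viewer, order gives the robot as it stands. The module is installed in compiled form; this text tells all that it offers.
- The arm moves only by the tool servo_tool, never from a script. Its argument "targets" is a list of rows, each an object with "angular": the turn, a rotation vector about the tool's x, y, z in degrees, a list of three; "xyz": the shift along the tool's x, y, z in cm, a list of three; "claw": the finger opening in cm, from 0 to 8.76. A call has 1 to 20 rows; each row shifts and turns the commanded pose from where the row before left it, along the tool's axes as they then stand; what a row does not reach is not made up. A row lasts 1/10 s, in which the tool goes at most 50 mm and 8.59 degrees, less where a joint would pass 70% of its speed; a pose out of reach is approached as far as the arm can. A call is refused whole if a number of a shift passes 5 or a number of a turn 8.59, either way. A call with a gripper value outside its range is refused whole. The fingers move at their own pace and stop on an object; "force" is the grip in N (left out, the last holds). Time passes only in rows, so rows that do not move let the fingers close. It gives the time, the measured TCP pose, the force, the opening and the grip force at its end, in the units of the state.
- monitor.get_state(): the state, without advancing time (a new reading comes with each control period).
- viewer.grab_frame(name): name is "scene" or "top"; returns a dict with "color" (420x560x3 uint8, blue, green, red), "fovy" (degrees; the focal length in pixels is half the picture's height over the tangent of half this angle, whatever the lens; pixels are square), "cx", "cy" (the principal point, pixels), "k1" (the pictures are not rectified: a ray, as slopes to the right and down, at radius r is drawn at 1 + k1 r^2 times it, then the intrinsics apply), "R" (3x3) and "t" (3): a world point X has camera coordinates R X + t. Camera axes: x right, y down, z forward; pixel columns grow to the right and rows downward; lengths in m; the calibration is good to about 2 mm. A picture is of the moment at which its call begins. There is no depth.
- order.job_done(): hands the job in; it is judged then, once.
The state is a dict: "t": time; "q": joint angles; "qd": joint speeds; "joint_efforts": joint torques, N m; "eef_pos": TCP position; "ee_rot": TCP orientation; "force": force on the tool from outside, world axes, zero at the start; "moment": the same for the moment, N m; "width": finger opening in m; "gripper_force": force on a finger pad.
Only numpy, scipy, OpenCV 4.12 (cv2) and the standard library are available. Lean on these libraries where they do the work, as an engineer would, in place of code of your own. Each camera call takes 0.05 s, during which the arm holds its last target. There are 200 camera calls.

## Task

The steel sugar caster has been left standing on its cap. Turn it over in two goes, laying it down on its side on the counter and letting go of it in between so as to take a fresh grip, then stand it upright, round bottom down and cap up, in the empty ring stand that matches the one in which its twin already stands. Do not knock over or push about the twin and the other goods on the counter.

Things in the scene. Friction and masses are not known exactly. Their poses are not given: they have to be found in the camera images.
- caster_center (a point): The sugar caster to turn over: plain steel, 86 mm long, loose, 0.15 to 0.31 kg. The point is on its axis, half-way along. z runs from cap to round bottom: up at the start, level when it lies, down when done. Its eight-sided belly, 52 mm across flats and 56 across corners, from z = -11 to +17 mm, is the place to grip; the flats face x, y and the diagonals. Lying on a belly flat (point 26 mm high) it stays put.
- caster_cap (a point): Centre of the flat end of the caster's cap, at z = -43 mm from its half-way point. From there towards the round bottom: eight-sided cap 36 mm across flats, 16 mm long; neck 28 mm across, 6 mm long; cone widening to 51 mm over 10 mm; then the belly. Same axes as caster_center.
- caster_ball (a point): Centre of the half-ball (radius 26 mm) that is the caster's round bottom, at z = +17 mm from its half-way point; the bottom's end is 26 mm further. On a flat surface the caster will not stand on it. Its centre of mass is 11 mm from here, towards the cap. Same axes as caster_center.
- stand_ring (a point): The empty ring stand, fixed: steel ring, inner diameter 40, outer 48, 6 mm high, on three legs over a round foot 68 mm across and 6 high. The point is the centre of the ring's top edge, 30 mm above the counter. The seated caster's half-way point is 33.6 mm above this point, its cap's end 107 mm above the counter. The caster does not right itself in it: it stays as upright as it is left.
- stand_full_ring (a point): The other, equal ring stand, fixed, in which the twin caster stands; the point is the centre of its ring's top edge, 30 mm above the counter.
- caster2_center (a point): The twin caster, equal in shape, standing loose in stand_full with its cap up (top 107 mm above the counter); the point is half-way along its axis, here with z pointing from the round bottom to the cap.
- nozzle: Bystander close to the caster: loose steel piping nozzle standing on its wide end, a cone 38 mm across at the foot and 58 mm high; the point is the centre of its foot.
- moulds: Bystander close to the empty stand: loose stack of small aluminium pudding moulds, up to 61 mm across and 85 mm high; the point is the centre of its foot.
- nozzle_small: Bystander: small loose steel nozzle, 24 mm across at the foot and 36 mm high; the point is the centre of its foot.
- ramekin: Bystander: loose white bowl, 76 mm across, 42 mm high; the point is the centre of its foot.
- stand_small: Bystander: a much smaller ring stand, fixed, foot 44 mm across, ring of 22 mm inner diameter at 24 mm height, too small for the caster; the point is the centre of its foot.
- canister: Bystander close to the twin: loose lidded tin, 60 mm across, 115 mm high; the point is the centre of its foot.
There are look-alikes about, which are no part of the job. What is shaped like the part that bears caster2_center but blue or yellow is not meant. Leave any orange look-alike of the part that bears stand_full_ring alone.

How it is judged:
By the outcome, as a careful person would: the job done as asked, in the order asked, and still so for the second after the job is handed in, with the robot touching nothing.
It also fails if it takes over 62 s, if anything falls off the work surface, if the arm or the gripper's body presses on something with over 40 N, if the wrist force passes 120 N, or if a joint passes its speed limit or range.

## Working session

There is one attempt and no reset: what is moved stays moved. The work goes in short steps, Python scripts to look and compute and a tool call to move; the robot and the scene stay as the last step left them, time stands still between calls to the robot, and variables do not carry over. Pictures are saved under pics/ and viewed, at most 10 in all, crops included, and the job is handed in when it is done.

Besides the shell and the picture viewer there is one more tool, called after ">>>" as name([rows], argument=value, ...), one row to a line, values as JSON. servo_tool: Moves the arm, as the interface text tells. Its arguments: {"type":"object","properties":{"targets":{"type":"array"},"force":{"type":"number"}},"required":["targets"]}

```bash
mkdir -p pics
cat > h.py <<'E'
import numpy as np,cv2
from station import monitor,viewer,order
from scipy.spatial.transform import Rotation as Ro
def grab(n,save=None):
    f=viewer.grab_frame(n)
    if save: cv2.imwrite('pics/'+save,f['color'])
    np.savez('cal_'+n,**{k:np.array(v) for k,v in f.items()})
    return f
def ld(n): return dict(np.load(f'cal_{n}.npz'))
def K(f):
    h=f['color'].shape[0]; F=h/2/np.tan(np.radians(f['fovy'])/2)
    return np.array([[F,0,f['cx']],[0,F,f['cy']],[0,0,1.]])
def proj(f,X):
    c=np.atleast_2d(X)@f['R'].T+f['t']; s=c[:,:2]/c[:,2:]
    s=s*(1+f['k1']*(s**2).sum(1,keepdims=True)); k=K(f)
    return s*k[0,0]+k[:2,2]
def ray(f,u,v):
    s=cv2.undistortPoints(np.array([[[u,v]]],float),K(f),np.array([float(f['k1']),0,0,0]))[0,0]
    return -f['R'].T@f['t'], f['R'].T@np.array([s[0],s[1],1])
def onz(f,u,v,z):
    o,d=ray(f,u,v); return o+d*(z-o[2])/d[2]
E
python3 - <<'E'
from h import *
for n in('scene','top'):
    f=grab(n,n+'0.png'); print(n,f['fovy'],f['k1'],-f['R'].T@f['t'],f['R'][2])
print(monitor.get_state())
E
```

```text
scene 46.43106562451429 0.051073825762697304 [1.2511883  0.40487083 0.93718451] [-0.61863959 -0.34142063 -0.70761361]
top 47.75661100022223 -0.08302366673483756 [ 0.44850272 -0.02644651  1.21656625] [ 0.03209785  0.01816975 -0.99931956]
{'t': 0.1, 'q': array([ 1.48410103e+00,  3.59302906e-01,  1.11459211e-02, -2.69815093e-04,
       -1.22405251e+00, -2.88066168e-01]), 'qd': array([-0.00166721, -0.00114564,  0.00313269,  0.0021243 ,  0.00047381,
        0.00145293]), 'joint_efforts': array([-2.18581285e-03, -5.84163201e+01,  2.93749791e+01,  7.01555282e+00,
        1.01801095e-02, -4.25611256e-05]), 'eef_pos': array([0.24699397, 0.62777158, 0.24772931]), 'ee_rot': array([ 3.14016565e+00, -1.58306764e-04, -3.74853230e-01]), 'force': array([-0.47147045,  0.32817739, -0.43835056]), 'moment': array([-0.04402296, -0.0137435 , -0.02198609]), 'gripper_force': 0.0, 'width': 0.08754204228138295}
```

View pics/scene0.png

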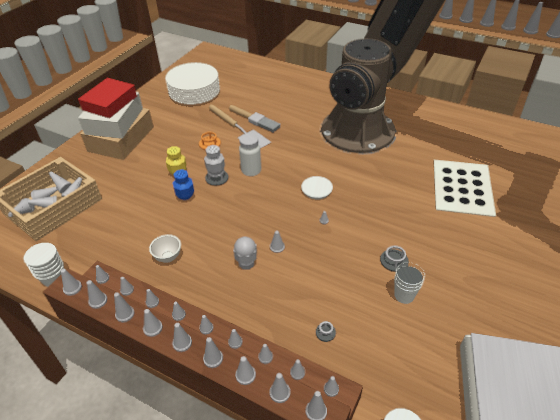

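View pics/top0.png

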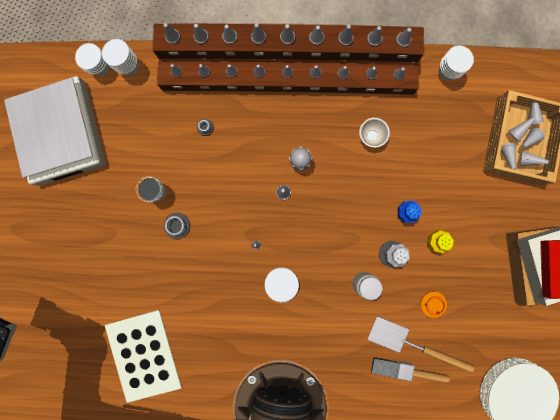

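Candidates: plain steel inverted caster at scene (245,250)/top (300,158). The blue, yellow and capped-up grey ones at top (410,212), (442,242), (397,255) are the two look-alikes and the twin. Ring stands: grey empty one at top (176,226), the small one at (205,127), the orange one at (434,305). The grey full-size one at (176,226), next to the moulds at (150,190), fits. I'll confirm this in one enlarged composite.

Run:
```python
from h import *
s=ld('scene')['color'];t=ld('top')['color']
def c(i,u,v,w=80,h=60): return cv2.resize(i[v:v+h,u:u+w],(400,300),interpolation=cv2.INTER_CUBIC)
cv2.imwrite('pics/comp.png',np.vstack([np.hstack([c(s,220,215),c(t,260,145)]),np.hstack([c(s,360,240),c(t,130,180)])]))
```

```text
(no output)
```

View pics/comp.png

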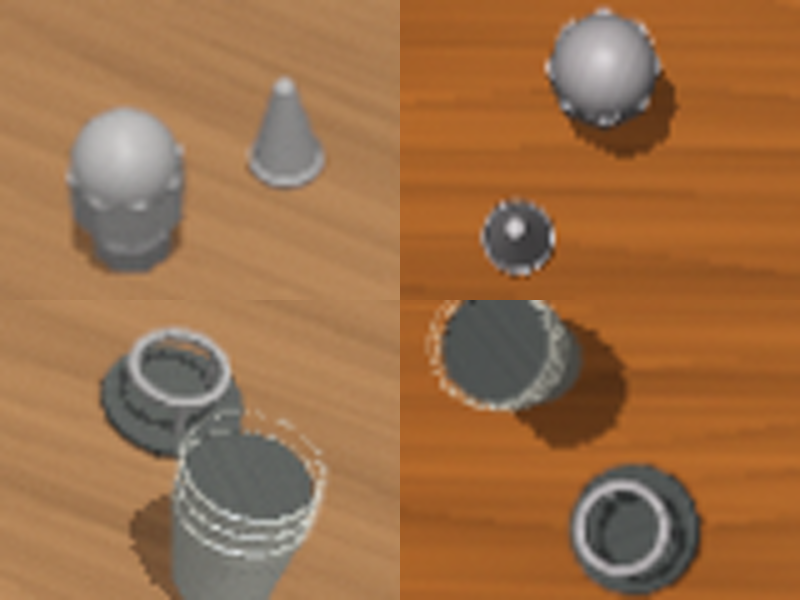

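The crops confirm it. The caster is inverted, with its ball at top (300.6,158.4) and scene (245.4,246.6), and belly corners visible at about 0/45/90° in the image. The empty ring is at top (174.4,225.6) and scene (395.8,253.4). The nozzle and moulds are the near bystanders.

Run:
```python
from h import *
s=ld('scene');t=ld('top')
T=lambda u,v:(260+(u-400)/5-.4,145+v/5-.4)
for n,z,a,b in [('ball',.060,(300.4,158.2),(245,246.4)),('ring',.03,(174.2,225.4),(395.6,253.2)),('nozfoot',0,(283.4,192),(277,247.2)),('mould',.085,(149.2,189.8),(409.6,275))]:
    print(n,onz(t,*a,z).round(4),onz(s,*b,z).round(4))
    o1,d1=ray(t,*a);o2,d2=ray(s,*b)
    x=np.linalg.lstsq(np.c_[d1,-d2],o2-o1,rcond=None)[0]; print('   tri',((o1+d1*x[0]+o2+d2*x[1])/2).round(4))
c=onz(t,300.4,158.2,.06)
for p in [(603,12),(548,68),(657,68),(565,103),(605,120)]:
    d=onz(t,*T(*p),.06)-c; print(np.degrees(np.arctan2(d[1],d[0])).round(1),(np.hypot(*d[:2])*1000).round(1))
# others
for n,z,p in [('smallnoz',0,(256,245)),('plate',0,(282,285)),('smallstand',.024,(205,127)),('ram',.042,(374,133)),('twin',.107,(397,255)),('rackfront',.04,(290,92))]: print(n,onz(t,*p,z).round(3))
```

```text
ball [ 0.6309 -0.0391  0.06  ] [ 0.6297 -0.0373  0.06  ]
   tri [ 0.6303 -0.0382  0.0602]
ring [0.4601 0.2755 0.03  ] [0.4621 0.2792 0.03  ]
   tri [0.4596 0.2776 0.0264]
nozfoot [0.5521 0.0023 0.    ] [0.5527 0.0055 0.    ]
   tri [ 0.5517  0.0035 -0.0022]
mould [0.5444 0.3254 0.085 ] [0.5546 0.3329 0.085 ]
   tri [0.545  0.3307 0.0723]
2.1 27.7
91.0 27.5
-88.9 26.0
133.2 25.7
-177.8 25.6
smallnoz [0.415 0.07  0.   ]
plate [0.314 0.001 0.   ]
smallstand [0.713 0.205 0.024]
ram [ 0.701 -0.222  0.042]
twin [ 0.401 -0.269  0.107]
rackfront [ 0.802 -0.01   0.04 ]
```

>>> servo_tool([
  {"xyz": [1.5,1.2,0],"angular": [0,0,0],"claw": 8.7},
  {"xyz": [3.4,2.7,0],"angular": [0,0,0],"claw": 8.7},
  {"xyz": [3.4,2.7,0],"angular": [0,0,0],"claw": 8.7},
  {"xyz": [3.4,2.7,0],"angular": [0,0,0],"claw": 8.7},
  {"xyz": [3.4,2.7,0],"angular": [0,0,0],"claw": 8.7},
  {"xyz": [3.4,2.7,0],"angular": [0,0,0],"claw": 8.7},
  {"xyz": [3.4,2.7,0],"angular": [0,0,0],"claw": 8.7},
  {"xyz": [3.4,2.7,0],"angular": [0,0,0],"claw": 8.7},
  {"xyz": [3.4,2.7,0],"angular": [0,0,0],"claw": 8.7},
  {"xyz": [3.4,2.7,0],"angular": [0,0,0],"claw": 8.7},
  {"xyz": [3.4,2.7,0],"angular": [0,0,0],"claw": 8.7},
  {"xyz": [3.4,2.7,0],"angular": [0,0,0],"claw": 8.7},
  {"xyz": [3.4,2.7,0],"angular": [0,0,0],"claw": 8.7},
  {"xyz": [3.4,2.7,0],"angular": [0,0,0],"claw": 8.7},
  {"xyz": [3.4,2.7,0],"angular": [0,0,0],"claw": 8.7},
  {"xyz": [3.4,2.7,0],"angular": [0,0,0],"claw": 8.7},
  {"xyz": [3.4,2.7,0],"angular": [0,0,0],"claw": 8.7},
  {"xyz": [3.0,2.5,0],"angular": [0,0,0],"claw": 8.7},
  {"xyz": [1,0.8,0],"angular": [0,0,0],"claw": 8.7},
  {"xyz": [0,0,0],"angular": [0,0,0],"claw": 8.7},
])

```text
t: 2.1
eef_pos: [0.6298, -0.0372, 0.2477]
ee_rot: [3.141, 0.001, -0.378]
force: [0.3, 0.8, -0.1]
width: 0.0868
gripper_force: 0.0
```

```bash
cat >> h.py <<'E'
def pose(psi,lean):  # psi deg; lean>0: tool back leans towards -x_tool heading (fingers ahead)
    return Ro.from_euler('z',psi,degrees=True)*Ro.from_euler('x',180,degrees=True)*Ro.from_euler('y',lean,degrees=True)
def need(g,psi,lean):
    s=monitor.get_state(); R0=Ro.from_euler('xyz',s['ee_rot']); R1=pose(psi,lean)
    p=np.array(s['eef_pos']); t1=np.array(g)-R1.as_matrix()[:,2]*.003
    print('t',s['t'],'pos',p.round(4),'q',np.round(s['q'],2),'F',np.round(s['force'],1),'w',round(s['width'],4),'g',round(s['gripper_force'],1))
    print(' turn(tool deg)',(R0.inv()*R1).as_rotvec(degrees=True).round(1),'shift cm after turn',(R1.inv().apply(t1-p)*100).round(2),'before turn',(R0.inv().apply(t1-p)*100).round(2))
E
python3 - <<'E'
from h import *
need([.6303,-.0382,.047],-21.5,-40)
need([.6303,-.0382,.127],-21.5,-40)
E
```

```text
t 2.1 pos [ 0.6298 -0.0372  0.2477] q [ 0.25  0.29 -0.09 -0.   -1.19  0.94] F [ 0.3  0.8 -0.1] w 0.0868 g 0.0
 turn(tool deg) [ -0.  -39.9  -0.2] shift cm after turn [12.96  0.07 15.02] before turn [ 0.3   0.06 19.84]
t 2.1 pos [ 0.6298 -0.0372  0.2477] q [ 0.25  0.29 -0.09 -0.   -1.19  0.94] F [ 0.3  0.8 -0.1] w 0.0868 g 0.0
 turn(tool deg) [ -0.  -39.9  -0.2] shift cm after turn [7.82 0.07 8.89] before turn [ 0.29  0.06 11.84]
```

>>> servo_tool([
  {"xyz": [0,0,1],"angular": [0,0,-7.5],"claw": 8.7},
  {"xyz": [0,0,2],"angular": [0,0,-7.5],"claw": 8.7},
  {"xyz": [0,0,2],"angular": [0,0,-7.5],"claw": 8.7},
  {"xyz": [0,0,2],"angular": [0,0,-7.5],"claw": 8.7},
  {"xyz": [0,0,1],"angular": [0,0,-7.5],"claw": 8.7},
  {"xyz": [0,0,0],"angular": [0,0,-7.5],"claw": 8.7},
  {"xyz": [0,0,0],"angular": [0,-6,0],"claw": 8.7},
  {"xyz": [0,0,0],"angular": [0,-7,0],"claw": 8.7},
  {"xyz": [0,0,0],"angular": [0,-7,0],"claw": 8.7},
  {"xyz": [0,0,0],"angular": [0,-7,0],"claw": 8.7},
  {"xyz": [0,0,0],"angular": [0,-7,0],"claw": 8.7},
  {"xyz": [0,0,0],"angular": [0,-6,0],"claw": 8.7},
  {"xyz": [0,0,0],"angular": [0,0,0],"claw": 8.7},
  {"xyz": [0,0,0],"angular": [0,0,0],"claw": 8.7},
])

```text
t: 3.5
eef_pos: [0.6297, -0.0341, 0.1673]
ee_rot: [-3.141, 0.699, 0.412]
force: [-0.1, -0.4, 0.5]
width: 0.0868
gripper_force: 0.0
```

Run:
```python
from h import *
need([.6303,-.0382,.047],23.5,-40)
f=grab('scene');u=proj(f,[[.63,-.038,.06]])[0].astype(int);print(u)
i=f['color'][u[1]-75:u[1]+75,u[0]-100:u[0]+100]
cv2.imwrite('pics/a.png',cv2.resize(i,(800,600),interpolation=cv2.INTER_CUBIC))
```

```text
t 3.5 pos [ 0.6297 -0.0341  0.1673] q [ 0.3   0.74  0.25  0.07 -1.78  1.67] F [-0.1 -0.4  0.5] w 0.0868 g 0.0
 turn(tool deg) [0.1 0.  0.1] shift cm after turn [7.65 0.4  8.98] before turn [7.66 0.41 8.98]
[244 246]
```

View pics/a.png

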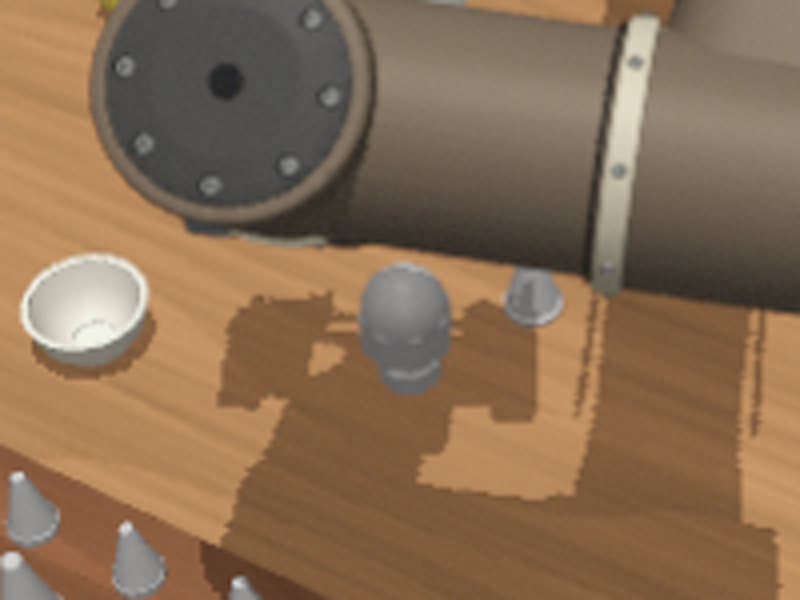

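>>> servo_tool([
  {"xyz": [1.2,0.2,1.4],"angular": [0,0,0],"claw": 8.7},
  {"xyz": [1.6,0.2,1.9],"angular": [0,0,0],"claw": 8.7},
  {"xyz": [1.6,0,1.9],"angular": [0,0,0],"claw": 8.7},
  {"xyz": [1.6,0,1.9],"angular": [0,0,0],"claw": 8.7},
  {"xyz": [1.1,0,1.3],"angular": [0,0,0],"claw": 8.7},
  {"xyz": [0.6,0,0.6],"angular": [0,0,0],"claw": 8.7},
  {"xyz": [0,0,0],"angular": [0,0,0],"claw": 8.7},
  {"xyz": [0,0,0],"angular": [0,0,0],"claw": 8.7},
])

```text
t: 4.35
eef_pos: [0.6331, -0.0382, 0.0512]
ee_rot: [3.141, 0.697, 0.41]
force: [1.2, 0.4, 0.7]
width: 0.0871
gripper_force: 0.0
```

Run:
```python
from h import *
need([.6303,-.0382,.047],23.5,-40)
```

```text
t 4.35 pos [ 0.6331 -0.0382  0.0512] q [ 0.29  0.84  0.18  0.08 -1.6   1.66] F [1.2 0.4 0.7] w 0.0871 g 0.0
 turn(tool deg) [ 0.  -0.1  0. ] shift cm after turn [ 0.07 -0.12  0.19] before turn [ 0.07 -0.12  0.19]
```

>>> servo_tool([
  {"xyz": [0.1,-0.1,0.2],"angular": [0,0,0],"claw": 7.5},
  {"xyz": [0,0,0],"angular": [0,0,0],"claw": 6.3},
  {"xyz": [0,0,0],"angular": [0,0,0],"claw": 5.6},
  {"xyz": [0,0,0],"angular": [0,0,0],"claw": 5.2},
  {"xyz": [0,0,0],"angular": [0,0,0],"claw": 4.6},
  {"xyz": [0,0,0],"angular": [0,0,0],"claw": 4.6},
  {"xyz": [0,0,0],"angular": [0,0,0],"claw": 4.6},
  {"xyz": [0,0,0],"angular": [0,0,0],"claw": 4.6},
], force=35)

```text
t: 5.15
eef_pos: [0.6317, -0.0376, 0.0481]
ee_rot: [3.141, 0.698, 0.411]
force: [0.1, -0.4, 1.0]
width: 0.0517
gripper_force: 35.0
```

>>> servo_tool([
  {"xyz": [-0.6,0,-0.8],"angular": [0,0,0],"claw": 4.6},
  {"xyz": [-1.3,0,-1.5],"angular": [0,0,0],"claw": 4.6},
  {"xyz": [-1.9,0,-2.3],"angular": [0,0,0],"claw": 4.6},
  {"xyz": [-1.9,0,-2.3],"angular": [0,0,0],"claw": 4.6},
  {"xyz": [-1.3,0,-1.5],"angular": [0,0,0],"claw": 4.6},
  {"xyz": [-0.6,0,-0.8],"angular": [0,0,0],"claw": 4.6},
  {"xyz": [0,0,0],"angular": [0,0,0],"claw": 4.6},
])

```text
t: 5.85
eef_pos: [0.6333, -0.037, 0.1695]
ee_rot: [3.141, 0.694, 0.41]
force: [0.1, -0.0, -3.4]
width: 0.052
gripper_force: 35.0
```

Run:
```python
from h import *
need([.57,-.125,.165],0,-40)
need([.57,-.125,.165],0,50)
```

```text
t 5.85 pos [ 0.6333 -0.037   0.1695] q [ 0.29  0.74  0.26  0.08 -1.78  1.68] F [ 0.1 -0.  -3.4] w 0.052 g 35.0
 turn(tool deg) [15.1 -0.2 18. ] shift cm after turn [-4.56  8.8   4.11] before turn [-6.88  5.62  6.02]
t 5.85 pos [ 0.6333 -0.037   0.1695] q [ 0.29  0.74  0.26  0.08 -1.78  1.68] F [ 0.1 -0.  -3.4] w 0.052 g 35.0
 turn(tool deg) [-2.3 88.4 26. ] shift cm after turn [-4.41  8.8  -4.86] before turn [-7.15  5.45  6.29]
```

>>> servo_tool([
  {"xyz": [-0.7,0.5,0.6],"angular": [0,0,0],"claw": 4.6},
  {"xyz": [-1.5,1.2,1.3],"angular": [0,0,0],"claw": 4.6},
  {"xyz": [-2.2,1.8,2.0],"angular": [0,0,0],"claw": 4.6},
  {"xyz": [-1.7,1.4,1.4],"angular": [0,0,0],"claw": 4.6},
  {"xyz": [-0.8,0.7,0.7],"angular": [0,0,0],"claw": 4.6},
  {"xyz": [0,0,0],"angular": [3,0,3.6],"claw": 4.6},
  {"xyz": [0,0,0],"angular": [4.5,0,5.4],"claw": 4.6},
  {"xyz": [0,0,0],"angular": [4.5,0,5.4],"claw": 4.6},
  {"xyz": [0,0,0],"angular": [3.1,0,3.6],"claw": 4.6},
  {"xyz": [0,0,0],"angular": [0,5,0],"claw": 4.6},
  {"xyz": [0,0,0],"angular": [0,8,0],"claw": 4.6},
  {"xyz": [0,0,0],"angular": [0,8,0],"claw": 4.6},
  {"xyz": [0,0,0],"angular": [0,8,0],"claw": 4.6},
  {"xyz": [0,0,0],"angular": [0,8,0],"claw": 4.6},
  {"xyz": [0,0,0],"angular": [0,8,0],"claw": 4.6},
  {"xyz": [0,0,0],"angular": [0,5,0],"claw": 4.6},
  {"xyz": [0,0,0],"angular": [0,0,0],"claw": 4.6},
])

```text
t: 7.55
eef_pos: [0.5669, -0.1254, 0.1649]
ee_rot: [-3.141, -0.174, 0.0]
force: [-0.0, -0.3, -2.4]
width: 0.0519
gripper_force: 35.0
```

Run:
```python
from h import *
need([.57,-.125,.165],0,50)
```

```text
t 7.55 pos [ 0.5669 -0.1254  0.1649] q [ 0.13  0.18 -0.46  0.03 -0.75  1.41] F [-0.  -0.3 -2.4] w 0.0519 g 35.0
 turn(tool deg) [-0. 40. -0.] shift cm after turn [ 0.21 -0.04 -0.07] before turn [ 0.12 -0.04 -0.19]
```

Run:
```python
from h import *
need([.55,-.16,.165],-35,10)
```

```text
t 7.55 pos [ 0.5669 -0.1254  0.1649] q [ 0.13  0.18 -0.46  0.03 -0.75  1.41] F [-0.  -0.3 -2.4] w 0.0519 g 35.0
 turn(tool deg) [-6.1  0.  34.5] shift cm after turn [ 0.59  3.8  -0.21] before turn [-1.65  3.43 -0.61]
```

>>> servo_tool([
  {"xyz": [-0.3,0.6,-0.1],"angular": [0,0,0],"claw": 4.6},
  {"xyz": [-0.6,1.2,-0.2],"angular": [0,0,0],"claw": 4.6},
  {"xyz": [-0.5,1.1,-0.2],"angular": [0,0,0],"claw": 4.6},
  {"xyz": [-0.2,0.5,-0.1],"angular": [0,0,0],"claw": 4.6},
  {"xyz": [0,0,0],"angular": [-0.8,0,4.5],"claw": 4.6},
  {"xyz": [0,0,0],"angular": [-1.3,0,7.5],"claw": 4.6},
  {"xyz": [0,0,0],"angular": [-1.3,0,7.5],"claw": 4.6},
  {"xyz": [0,0,0],"angular": [-1.3,0,7.5],"claw": 4.6},
  {"xyz": [0,0,0],"angular": [-1.4,0,7.5],"claw": 4.6},
  {"xyz": [0,0,0],"angular": [0,4,0],"claw": 4.6},
  {"xyz": [0,0,0],"angular": [0,5,0],"claw": 4.6},
  {"xyz": [0,0,0],"angular": [0,5,0],"claw": 4.6},
  {"xyz": [0,0,0],"angular": [0,5,0],"claw": 4.6},
  {"xyz": [0,0,0],"angular": [0,5,0],"claw": 4.6},
  {"xyz": [0,0,0],"angular": [0,5,0],"claw": 4.6},
  {"xyz": [0,0,0],"angular": [0,5,0],"claw": 4.6},
  {"xyz": [0,0,0],"angular": [0,4,0],"claw": 4.6},
  {"xyz": [0,0,0],"angular": [0,2,0],"claw": 4.6},
  {"xyz": [0,0,0],"angular": [0,0,0],"claw": 4.6},
  {"xyz": [0,0,0],"angular": [0,0,0],"claw": 4.6},
])

```text
t: 9.55
eef_pos: [0.5757, -0.175, 0.2232]
ee_rot: [3.089, -0.662, -0.614]
force: [0.4, -0.4, -2.6]
width: 0.0522
gripper_force: 35.0
```

Run:
```python
from h import *
need([.55,-.16,.027],-35,50)
```

```text
t 9.55 pos [ 0.5757 -0.175   0.2232] q [-0.13  0.01 -1.02  1.67 -0.34 -0.5 ] F [ 0.4 -0.4 -2.6] w 0.0522 g 35.0
 turn(tool deg) [ 3.1 12.1  0.2] shift cm after turn [-16.94   0.24  10.04] before turn [-14.46  -0.46  13.36]
```

```bash
cat > kin.py <<'E'
from h import *
from scipy.optimize import least_squares
D=[([1.484101,.359303,.0111459,-.00027,-1.2240525,-.288066],[.24699,.62777,.24773],[3.140166,-.000158,-.374853]),
([.25,.29,-.09,0,-1.19,.94],[.6298,-.0372,.2477],[3.141,.001,-.378]),
([.30,.74,.25,.07,-1.78,1.67],[.6297,-.0341,.1673],[-3.141,.699,.412]),
([.29,.84,.18,.08,-1.60,1.66],[.6331,-.0382,.0512],[3.141,.697,.41]),
([.29,.74,.26,.08,-1.78,1.68],[.6333,-.037,.1695],[3.141,.694,.41]),
([.13,.18,-.46,.03,-.75,1.41],[.5669,-.1254,.1649],[-3.141,-.174,0]),
([-.13,.01,-1.02,1.67,-.34,-.5],[.5757,-.175,.2232],[3.089,-.662,-.614])]
E_=lambda a,x:Ro.from_euler(a,x)
def fk(q,P,s4=1,s6=1):
    h,a1,a2,a3,d4,L,d=P
    b=E_('z',q[0]); 
    Rf=b*E_('y',q[1]-q[2]); Rw=Rf*E_('x',s4*q[3])*E_('y',-q[4]); R=Rw*E_('x',s6*q[5])
    C=Ro.from_matrix(np.array([[0,0,1],[0,1,0],[-1,0,0]]).astype(float))
    p=b.apply([a1,d,h])+(b*E_('y',q[1])).apply([0,0,a2])+Rf.apply([d4,0,a3])+Rw.apply([L,0,0])
    return p,R*C
def fit():
    best=None
    for s4 in(1,-1):
      for s6 in(1,-1):
        Rs=[(fk(q,np.zeros(7),s4,s6)[1].inv()*E_('xyz',e)) for q,_,e in D]
        m=Ro.concatenate(Rs).mean(); er=max((m.inv()*r).magnitude() for r in Rs)
        f=lambda P:np.concatenate([fk(q,P,s4,s6)[0]-p for q,p,_ in D])
        r=least_squares(f,[.67,0,.43,0,.43,.25,-.19])
        if best is None or er<best[0]: best=(er,s4,s6,m,r)
    return best
er,s4,s6,M,r=fit();P=r.x
lo=np.array([-3.07,-1.43,-1.02,-3.03,-3.05,-3.03])+.03;hi=np.array([3.07,2.12,1.25,1.67,0,3.03])-.03
def FK(q): p,R=fk(q,P,s4,s6); return p,R*M
def ik(p,R,q0):
    f=lambda q:np.r_[(FK(q)[0]-p)*10,(FK(q)[1].inv()*R).as_rotvec()*2,1e-4*(q-q0)]
    s=least_squares(f,np.clip(q0,lo+1e-3,hi-1e-3),bounds=(lo,hi))
    p1,R1=FK(s.x); return s.x,np.linalg.norm(p1-p),np.degrees((R1.inv()*R).magnitude())
def ikg(g,psi,lean,q0):
    R=pose(psi,lean); return ik(np.array(g)-R.as_matrix()[:,2]*.003,R,q0)
E
python3 - <<'E'
from kin import *
print(er,s4,s6,P.round(4),np.abs(r.fun).max(),M.as_euler('xyz',degrees=True))
q0=np.array([.13,.18,-.46,.03,-.75,1.41])
for Pp in [(.55,-.16),(.64,-.05),(.64,.09),(.62,.14),(.60,.12),(.57,-.125),(.62,-.1)]:
  for psi in range(-120,150,15):
    o=[]
    for q00 in (q0,np.array([.1,.2,-.5,-1.5,-.7,2.9]),np.array([.1,.2,-.5,1.3,-.7,0])):
      q,e,a=ikg([*Pp,.027],psi,50,q00)
      if e<.002 and a<1: o.append(q.round(2))
    if o: print(Pp,psi,o[0])
E
```

```text
0.01198757489150559 -1 -1 [ 0.1108  0.4027  0.2534  0.0286  0.1148  0.1264 -0.18  ] 0.11686629545133925 [-6.50793497e-03 -3.79769575e-02 -9.01082327e+01]
(0.64, -0.05) -120 [ 0.32  1.11 -0.39  0.7  -0.93 -1.51]
(0.64, -0.05) -105 [ 0.34  1.09 -0.6   1.06 -0.81 -1.71]
(0.64, -0.05) -90 [ 0.36  1.09 -0.82  1.51 -0.8  -2.02]
(0.64, 0.09) -120 [ 0.51  1.15 -0.19  0.46 -1.08 -1.43]
(0.64, 0.09) -105 [ 0.54  1.11 -0.38  0.73 -0.93 -1.51]
(0.64, 0.09) -90 [ 0.56  1.09 -0.6   1.1  -0.82 -1.71]
(0.64, 0.09) -75 [ 0.58  1.09 -0.82  1.56 -0.82 -2.02]
(0.62, 0.14) -120 [ 0.58  1.14 -0.23  0.41 -1.05 -1.47]
(0.62, 0.14) -105 [ 0.62  1.11 -0.42  0.67 -0.91 -1.54]
(0.62, 0.14) -90 [ 0.64  1.09 -0.62  1.03 -0.79 -1.73]
(0.62, 0.14) -75 [ 0.66  1.09 -0.84  1.5  -0.79 -2.05]
(0.6, 0.12) -120 [ 0.57  1.1  -0.47  0.47 -0.87 -1.57]
(0.6, 0.12) -105 [ 0.61  1.09 -0.64  0.81 -0.75 -1.73]
(0.6, 0.12) -90 [ 0.64  1.09 -0.85  1.27 -0.7  -2.04]
(0.57, -0.125) -120 [ 0.23  1.11 -0.99  1.34 -0.61 -2.26]
(0.62, -0.1) -120 [ 0.25  1.09 -0.57  0.86 -0.81 -1.67]
(0.62, -0.1) -105 [ 0.28  1.09 -0.79  1.3  -0.75 -1.96]
```

```bash
sed -i 's/h,a1,a2,a3,d4,L,d=P/h,a1,a2,a3,d4,L,d,b2=P/; s/apply(\[0,0,a2\])/apply([b2,0,a2])/; s/np.zeros(7)/np.zeros(8)/; s/\[.67,0,.43,0,.43,.25,-.19\]/[.67,0,.43,0,.43,.25,-.19,0]/' kin.py
cat > scan.py <<'E'
from kin import *
q0=np.array([.13,.18,-.46,.03,-.75,1.41])
def scan(Pp,z,lean,psis):
  for psi in psis:
    for q00 in (q0,np.array([.1,.2,-.5,-1.5,-.7,2.9]),np.array([.1,.2,-.5,1.3,-.7,0])):
      q,e,a=ikg([*Pp,z],psi,lean,q00)
      if e<.002 and a<1: print(Pp,lean,psi,q.round(2)); break
E
python3 - <<'E'
from scan import *
print(P.round(4),np.abs(r.fun).max(), r.fun.reshape(-1,3).round(3))
if np.abs(r.fun).max()<.02:
  for Pp in [(.55,-.16),(.64,.09),(.62,-.1)]: scan(Pp,.027,50,range(-180,180,15))
E
```

```text
[ 0.2456  0.2844 -0.0441  0.0633  0.1271 -0.0866 -0.1976  0.2055] 0.0656640230734975 [[ 0.002 -0.045 -0.013]
 [ 0.01  -0.003 -0.005]
 [ 0.004  0.029 -0.031]
 [-0.02   0.022  0.051]
 [-0.001  0.027 -0.031]
 [ 0.056  0.009  0.061]
 [-0.038 -0.066 -0.032]]
```

Run:
```python
import kin
from kin import *
for s4 in(1,-1):
  for s6 in(1,-1):
    Rs=[(fk(q,np.zeros(8),s4,s6)[1].inv()*E_('xyz',e)) for q,_,e in D]
    m=Rs[0]; print(s4,s6,[round((m.inv()*x).magnitude(),3) for x in Rs])
    for s3 in ('q2','-q2'):
      f=lambda P:np.concatenate([fk(q,P,s4,s6)[0]-p for q,p,_ in D])
      r=least_squares(f,np.ones(8)*.1); print(r.x.round(3),np.abs(r.fun).max().round(3)); break
# separate: solve wrist centre per L, with planar coords
for L in (.15,.2,.25,.3,.35,.4):
    for q,p,e in D:
        w=np.array(p)-L*E_('xyz',e).as_matrix()[:,2]; w=E_('z',-q[0]).apply(w); print(L,w.round(3),np.round(q[1:3],2))
```

```text
1 1 [0.0, 2.459, 2.397, 2.389, 2.383, 2.832, 2.936]
[ 0.069  0.151  0.581  0.079  0.232  0.361 -0.22   0.038] 0.047
1 -1 [0.0, 0.003, 0.142, 0.157, 0.159, 0.07, 2.947]
[ 0.069  0.151  0.581  0.079  0.232  0.361 -0.22   0.038] 0.047
-1 1 [0.0, 2.459, 2.366, 2.381, 2.347, 2.876, 0.431]
[ 0.246  0.284 -0.044  0.063  0.127 -0.087 -0.198  0.206] 0.066
-1 -1 [0.0, 0.003, 0.005, 0.007, 0.001, 0.014, 0.009]
[ 0.246  0.284 -0.044  0.063  0.127 -0.087 -0.198  0.206] 0.066
0.15 [ 0.647 -0.192  0.398] [0.36 0.01]
0.15 [ 0.601 -0.192  0.398] [ 0.29 -0.09]
0.15 [ 0.687 -0.208  0.282] [0.74 0.25]
0.15 [ 0.691 -0.206  0.166] [0.84 0.18]
0.15 [ 0.692 -0.205  0.285] [0.74 0.26]
0.15 [ 0.52  -0.195  0.313] [ 0.18 -0.46]
0.15 [ 0.516 -0.049  0.341] [ 0.01 -1.02]
0.2 [ 0.647 -0.192  0.448] [0.36 0.01]
0.2 [ 0.601 -0.192  0.448] [ 0.29 -0.09]
0.2 [ 0.719 -0.204  0.32 ] [0.74 0.25]
0.2 [ 0.723 -0.202  0.205] [0.84 0.18]
0.2 [ 0.723 -0.201  0.323] [0.74 0.26]
0.2 [ 0.512 -0.193  0.362] [ 0.18 -0.46]
0.2 [ 0.49  -0.032  0.381] [ 0.01 -1.02]
0.25 [ 0.647 -0.192  0.498] [0.36 0.01]
0.25 [ 0.601 -0.192  0.498] 
[... 352 characters left out ...]
194  0.281] [0.84 0.18]
0.3 [ 0.787 -0.193  0.4  ] [0.74 0.26]
0.3 [ 0.494 -0.191  0.46 ] [ 0.18 -0.46]
0.3 [0.438 0.001 0.46 ] [ 0.01 -1.02]
0.35 [ 0.647 -0.192  0.598] [0.36 0.01]
0.35 [ 0.601 -0.192  0.598] [ 0.29 -0.09]
0.35 [ 0.815 -0.194  0.435] [0.74 0.25]
0.35 [ 0.819 -0.191  0.32 ] [0.84 0.18]
0.35 [ 0.819 -0.19   0.439] [0.74 0.26]
0.35 [ 0.486 -0.19   0.51 ] [ 0.18 -0.46]
0.35 [0.412 0.017 0.499] [ 0.01 -1.02]
0.4 [ 0.647 -0.192  0.648] [0.36 0.01]
0.4 [ 0.601 -0.192  0.648] [ 0.29 -0.09]
0.4 [ 0.847 -0.19   0.473] [0.74 0.25]
0.4 [ 0.851 -0.187  0.358] [0.84 0.18]
0.4 [ 0.85  -0.186  0.477] [0.74 0.26]
0.4 [ 0.477 -0.189  0.559] [ 0.18 -0.46]
0.4 [0.386 0.034 0.538] [ 0.01 -1.02]
```

```bash
cat > edit.py <<'E'
s=open('kin.py').read()
s=s.replace("h,a1,a2,a3,d4,L,d,b2=P","h,a1,a2,a3,d4,L,d,b2,d5,a5,e5=P").replace("np.zeros(8)","np.zeros(11)")
s=s.replace("+Rw.apply([L,0,0])","+(Rf*E_('x',s4*q[3])).apply([0,d5,a5])+Rw.apply([L,0,e5])")
s=s.replace("f=lambda P:np.concatenate([fk(q,P,s4,s6)[0]-p for q,p,_ in D])","f=lambda P:np.concatenate([fk(q,P,s4,s6)[0]-p for q,p,_ in D]+[1e-3*P])")
s=s.replace("[.67,0,.43,0,.43,.25,-.19,0]","np.zeros(11)")
open('kin.py','w').write(s)
E
python3 edit.py
python3 - <<'E'
from scan import *
print(P.round(3)); print(r.fun[:21].reshape(-1,3).round(4))
E
```

```text
[ 0.201 -0.02   0.623 -0.013  0.476  0.369  0.006  0.019 -0.198  0.014
 -0.018]
[[-0.0003 -0.0001 -0.0007]
 [ 0.0005  0.0005  0.0002]
 [-0.0016  0.0033 -0.0006]
 [ 0.0004 -0.0014 -0.0002]
 [ 0.001  -0.0015  0.0009]
 [-0.0004 -0.0012  0.0007]
 [ 0.0002 -0.     -0.0003]]
```

```bash
cat > scan.py <<'E'
from kin import *
def pts(q):
    h,a1,a2,a3,d4,L,d,b2,d5,a5,e5=P
    b=E_('z',q[0]);Rf=b*E_('y',q[1]-q[2])
    e=b.apply([a1,d,h])+(b*E_('y',q[1])).apply([b2,0,a2]); f=e+Rf.apply([d4,0,a3]); w=f+(Rf*E_('x',s4*q[3])).apply([0,d5,a5])
    return e,f,w
rng=np.random.default_rng(0)
seeds=[np.array(x) for x in ([.13,.18,-.46,.03,-.75,1.41],[.1,.2,-.5,-1.5,-.7,2.5],[.1,.2,-.5,1.3,-.7,0],[.1,.2,-.5,-2.5,-1.2,0],[.1,.8,0,.8,-1.5,1],[.1,.8,0,-.8,-1.5,1])]
def scan(Pp,z,lean,psis):
  for psi in psis:
    seen=[]
    for s in seeds:
      q,e,a=ikg([*Pp,z],psi,lean,s)
      if e<.003 and a<1 and not any(np.abs(q-x).max()<.1 for x in seen):
        seen.append(q); _,f,w=pts(q); print(Pp,lean,psi,q.round(2),'F',f.round(2),'W',w.round(2))
E
timeout 500 python3 - <<'E'
from scan import *
for Pp in [(.55,-.16),(.66,.09)]: scan(Pp,.027,50,range(-180,180,30))
E
```

```text
(0.55, -0.16) 50 -180 [ 0.04  0.91  0.19 -0.03 -1.73 -1.6 ] F [0.83 0.04 0.25] W [ 0.85 -0.16  0.25]
(0.55, -0.16) 50 -150 [ 0.21  0.84 -0.07  0.24 -1.51 -1.38] F [0.72 0.16 0.22] W [ 0.81 -0.01  0.25]
(0.55, -0.16) 50 -120 [ 0.35  0.73 -0.44  0.55 -1.2  -1.3 ] F [0.55 0.21 0.21] W [0.7  0.09 0.25]
(0.55, -0.16) 50 -90 [ 0.35  0.59 -0.87  1.14 -0.92 -1.44] F [0.36 0.14 0.23] W [0.55 0.14 0.25]
(0.55, -0.16) 50 0 [-0.74  0.39 -0.63 -1.85 -0.57 -2.29] F [ 0.35 -0.31  0.36] W [ 0.26 -0.17  0.26]
(0.55, -0.16) 50 30 [-0.67  0.47 -0.39 -1.29 -0.83 -2.53] F [ 0.46 -0.35  0.38] W [ 0.31 -0.32  0.26]
(0.55, -0.16) 50 60 [-0.59  0.6  -0.15 -0.98 -1.16 -2.5 ] F [ 0.57 -0.38  0.37] W [ 0.42 -0.42  0.26]
(0.55, -0.16) 50 90 [-0.47  0.73  0.09 -0.76 -1.46 -2.37] F [ 0.7  -0.35  0.36] W [ 0.56 -0.45  0.26]
(0.55, -0.16) 50 120 [-0.32  0.84  0.26 -0.54 -1.7  -2.17] F [ 0.81 -0.26  0.33] W [ 0.71 -0.41  0.25]
(0.55, -0.16) 50 150 [-0.14  0.91  0.31 -0.3  -1.8  -1.9 ] F [ 0.86 -0.12  0.29] W [ 0.81 -0.3   0.25]
(0.66, 0.09) 50 -180 [ 0.3   1.05  0.62 -0.25 -1.98 -1.87] F [0.91 0.29 0.28] W [0.96 0.1 
[... 290 characters left out ...]
 0.25]
(0.66, 0.09) 50 -60 [ 0.64  0.63 -0.77  1.32 -0.9  -1.36] F [0.34 0.26 0.22] W [0.52 0.35 0.25]
(0.66, 0.09) 50 0 [-0.28  0.5  -0.8  -2.77 -0.62 -1.7 ] F [ 0.39 -0.11  0.27] W [0.36 0.09 0.25]
(0.66, 0.09) 50 30 [-0.16  0.44 -0.4  -1.61 -0.51 -2.62] F [ 0.56 -0.09  0.39] W [ 0.42 -0.07  0.26]
(0.66, 0.09) 50 60 [-0.16  0.55 -0.18 -1.18 -0.89 -2.68] F [ 0.66 -0.1   0.39] W [ 0.53 -0.17  0.26]
(0.66, 0.09) 50 90 [-0.11  0.7   0.09 -0.92 -1.27 -2.59] F [ 0.77 -0.08  0.38] W [ 0.67 -0.2   0.26]
(0.66, 0.09) 50 120 [-0.01  0.85  0.36 -0.72 -1.61 -2.44] F [0.87 0.   0.36] W [ 0.82 -0.16  0.26]
(0.66, 0.09) 50 150 [ 0.14  0.98  0.57 -0.52 -1.88 -2.2 ] F [0.93 0.13 0.33] W [ 0.92 -0.05  0.25]
```

```bash
timeout 500 python3 - <<'E'
from scan import *
scan((.66,.09),.027,50,[-75]);scan((.66,.09),.027,-55,[-75]);
print('ring');scan((.461,.277),.0606,35,range(-60,121,20));
print('ring carry');scan((.461,.277),.12,35,range(-20,81,20))
q=monitor.get_state()['q'];print(q.round(3))
need([.66,.09,.18],-35,20)
need([.66,.09,.18],-75,20)
E
```

```text
(0.66, 0.09) 50 -75 [ 0.71  0.71 -0.55  0.93 -1.04 -1.25] F [0.4  0.35 0.2 ] W [0.59 0.38 0.25]
(0.66, 0.09) -55 -75 [-0.1   0.82  0.26 -0.88 -1.52  0.64] F [ 0.84 -0.08  0.35] W [ 0.75 -0.21  0.23]
ring
(0.461, 0.277) 35 -60 [ 1.18  0.47 -0.68  0.61 -0.92 -1.16] F [0.17 0.43 0.31] W [0.35 0.48 0.36]
(0.461, 0.277) 35 -40 [ 1.15  0.38 -0.92  0.98 -0.73 -1.17] F [0.13 0.32 0.31] W [0.29 0.43 0.36]
(0.461, 0.277) 35 60 [ 0.6   0.19 -0.58 -0.83 -0.34  2.74] F [0.37 0.26 0.47] W [0.37 0.09 0.37]
(0.461, 0.277) 35 100 [ 0.41  0.37 -0.32 -0.79 -0.9  -2.86] F [0.53 0.24 0.46] W [0.52 0.07 0.36]
(0.461, 0.277) 35 120 [ 0.42  0.46 -0.2  -0.7  -1.1  -2.66] F [0.58 0.27 0.45] W [0.58 0.09 0.36]
ring carry
(0.461, 0.277) 35 60 [ 0.69  0.08 -0.61 -0.6  -0.36  2.43] F [0.31 0.27 0.51] W [0.37 0.09 0.43]
(0.461, 0.277) 35 80 [ 0.49  0.18 -0.43 -0.76 -0.72  3.  ] F [0.43 0.24 0.53] W [0.44 0.07 0.43]
[-0.128  0.008 -1.016  1.667 -0.342 -0.504]
t 9.55 pos [ 0.5757 -0.175   0.2232] q [-0.13  0.01 -1.02  1.67 -0.34 -0.5 ] F [ 0.4 -0.4 -2.6] w 0.0522 g 35.0
 turn(tool deg) [  3.1 -17.9  -0.6] shift cm after turn [ -9.27 -26.55   0.93] before turn [ -9.17 -26.38  -3.42]
t 9.55 pos [ 0.5757 -0.175   0.2232] q [-0.13  0.01 -1.02  1.67 -0.34 -0.5 ] F [ 0.4 -0.4 -2.6] w 0.0522 g 35.0
 turn(tool deg) [-16.4 -18.1  34.5] shift cm after turn [-23.48 -15.01  -4.25] before turn [ -9.15 -26.44  -3.41]
```

```bash
cat >> scan.py <<'E'
def sim(segs,g0=None):
    """segs: list of (n,xyz total,ang total)"""
    s=monitor.get_state(); q=np.array(s['q']); p=np.array(s['eef_pos']);R=Ro.from_euler('xyz',s['ee_rot'])
    for n,x,a in segs:
        mv=0;me=0
        for _ in range(n):
            p=p+R.apply(np.array(x)/n/100); R=R*Ro.from_rotvec(np.array(a)/n,degrees=True)
            q1,e,an=ik(p,R,q); mv=max(mv,(np.abs(q1-q)/.1/np.array([2.39,2.39,3.01,3.14,3.14,3.14])).max()); me=max(me,e*1000,an); q=q1
        z=R.as_matrix()[:,2]
        print(n,'p',p.round(3),'grasp',(p+.003*z).round(3),'q',q.round(2),'err',round(me,2),'spd%',round(mv*100),'psi,lean',np.degrees(np.arctan2(*(R.as_matrix()[[1,0],0]))).round(1),np.degrees(np.arccos(-z[2])).round(1))
E
python3 - <<'E'
from scan import *
sim([(5,[0,0,0],[0,-26,0]),(9,[-9.2,-26.4,-3.4],[0,0,0])])
sim([(5,[0,0,0],[3,-24,0]),(8,[-3,-26.4,2],[0,0,0]),(6,[0,0,0],[-9,0,39]),(8,[0,0,0],[0,36,0])])
E
```

```text
5 p [ 0.576 -0.175  0.223] grasp [ 0.576 -0.175  0.22 ] q [ 0.13  0.16 -0.43  0.23 -0.87  0.65] err 0.0 spd% 157 psi,lean -36.5 12.2
9 p [0.657 0.094 0.226] grasp [0.658 0.094 0.223] q [ 0.55  0.3  -0.25  0.25 -1.    0.25] err 0.0 spd% 23 psi,lean -36.5 12.2
5 p [ 0.576 -0.175  0.223] grasp [ 0.576 -0.175  0.22 ] q [ 0.12  0.13 -0.47  0.23 -0.8   0.68] err 0.0 spd% 142 psi,lean -35.8 13.9
8 p [0.71  0.054 0.198] grasp [0.711 0.053 0.195] q [ 0.45  0.35 -0.25  0.28 -0.87  0.33] err 0.0 spd% 22 psi,lean -35.8 13.9
6 p [0.71  0.054 0.198] grasp [0.71  0.053 0.195] q [ 0.46  0.43 -0.12  0.27 -1.07 -0.35] err 0.0 spd% 40 psi,lean -76.0 13.5
8 p [0.71  0.054 0.198] grasp [0.711 0.051 0.196] q [ 0.63  0.55 -0.39  0.86 -1.21 -0.96] err 0.0 spd% 28 psi,lean -76.7 49.5
```

>>> servo_tool([
  {"xyz": [0,0,0],"angular": [0.3,-1,0],"claw": 4.6},
  {"xyz": [0,0,0],"angular": [0.3,-1,0],"claw": 4.6},
  {"xyz": [0,0,0],"angular": [0.3,-1.5,0],"claw": 4.6},
  {"xyz": [0,0,0],"angular": [0.3,-1.5,0],"claw": 4.6},
  {"xyz": [0,0,0],"angular": [0.3,-2,0],"claw": 4.6},
  {"xyz": [0,0,0],"angular": [0.3,-3,0],"claw": 4.6},
  {"xyz": [0,0,0],"angular": [0.3,-4,0],"claw": 4.6},
  {"xyz": [0,0,0],"angular": [0.3,-4,0],"claw": 4.6},
  {"xyz": [0,0,0],"angular": [0.3,-4,0],"claw": 4.6},
  {"xyz": [0,0,0],"angular": [0.3,-2,0],"claw": 4.6},
  {"xyz": [-0.5,-1.5,0],"angular": [0,0,0],"claw": 4.6},
  {"xyz": [-1,-3,0],"angular": [0,0,0],"claw": 4.6},
  {"xyz": [-1,-4,0],"angular": [0,0,0],"claw": 4.6},
  {"xyz": [-1,-4,0],"angular": [0,0,0],"claw": 4.6},
  {"xyz": [-1,-4,0],"angular": [0,0,0],"claw": 4.6},
  {"xyz": [-1,-4,0],"angular": [0,0,0],"claw": 4.6},
  {"xyz": [-1,-3,0],"angular": [0,0,0],"claw": 4.6},
  {"xyz": [-0.5,-2,0],"angular": [0,0,0],"claw": 4.6},
  {"xyz": [0,-1,0],"angular": [0,0,0],"claw": 4.6},
  {"xyz": [0,0,0],"angular": [0,0,0],"claw": 4.6},
])

```text
t: 11.55
eef_pos: [0.6759, 0.0797, 0.2071]
ee_rot: [-3.138, -0.244, -0.624]
force: [-0.1, 0.6, -1.8]
width: 0.0518
gripper_force: 35.0
```

Run:
```python
from scan import *
need([.66,.09,.15],-75,15)
need([.66,.09,.15],-75,50)
```

```text
t 11.55 pos [0.6759 0.0797 0.2071] q [ 0.51  0.3  -0.31  0.29 -0.87  0.26] F [-0.1  0.6 -1.8] w 0.0518 g 35.0
 turn(tool deg) [-10.   1.  38.] shift cm after turn [-2.84  1.27  4.85] before turn [-3.21  0.07  4.78]
t 11.55 pos [0.6759 0.0797 0.2071] q [ 0.51  0.3  -0.31  0.29 -0.87  0.26] F [-0.1  0.6 -1.8] w 0.0518 g 35.0
 turn(tool deg) [-21.3  34.6  33.7] shift cm after turn [-5.28  1.27  2.29] before turn [-3.34 -0.03  4.85]
```

>>> servo_tool([
  {"xyz": [-0.8,0,1.2],"angular": [0,0,0],"claw": 4.6},
  {"xyz": [-1.6,0,2.4],"angular": [0,0,0],"claw": 4.6},
  {"xyz": [-0.8,0,1.2],"angular": [0,0,0],"claw": 4.6},
  {"xyz": [0,0,0],"angular": [-1.2,0,4.8],"claw": 4.6},
  {"xyz": [0,0,0],"angular": [-2,0.2,7.6],"claw": 4.6},
  {"xyz": [0,0,0],"angular": [-2,0.3,7.6],"claw": 4.6},
  {"xyz": [0,0,0],"angular": [-2,0.3,7.6],"claw": 4.6},
  {"xyz": [0,0,0],"angular": [-1.6,0.2,6],"claw": 4.6},
  {"xyz": [0,0,0],"angular": [-1.2,0,4.4],"claw": 4.6},
  {"xyz": [0,0,0],"angular": [0,4,0],"claw": 4.6},
  {"xyz": [0,0,0],"angular": [0,6,0],"claw": 4.6},
  {"xyz": [0,0,0],"angular": [0,6,0],"claw": 4.6},
  {"xyz": [0,0,0],"angular": [0,6,0],"claw": 4.6},
  {"xyz": [0,0,0],"angular": [0,6,0],"claw": 4.6},
  {"xyz": [0,0,0],"angular": [0,5,0],"claw": 4.6},
  {"xyz": [0,0,0],"angular": [0,2,0],"claw": 4.6},
  {"xyz": [0,0,0],"angular": [0,0,0],"claw": 4.6},
  {"xyz": [0,0,0],"angular": [0,0,0],"claw": 4.6},
])

```text
t: 13.35
eef_pos: [0.6599, 0.0897, 0.1537]
ee_rot: [-3.14, -0.869, -1.314]
force: [-0.1, -0.0, -2.7]
width: 0.0517
gripper_force: 35.0
```

Run:
```python
from scan import *
need([.66,.09,.03],-75,50)
f=grab('scene');t=grab('top')
u=proj(f,[[.66,.09,.1]])[0].astype(int);v=proj(t,[[.66,.09,.1]])[0].astype(int)
c=lambda i,u:cv2.resize(i['color'][max(u[1]-60,0):max(u[1]-60,0)+120,u[0]-80:u[0]+80],(400,300),interpolation=cv2.INTER_CUBIC)
cv2.imwrite('pics/b.png',np.hstack([c(f,u),c(t,v)]))
```

```text
t 13.35 pos [0.6599 0.0897 0.1537] q [ 0.73  0.55 -0.48  0.83 -1.18 -1.06] F [-0.1 -0.  -2.7] w 0.0517 g 35.0
 turn(tool deg) [ 0.1  0.2 -0.2] shift cm after turn [-9.49 -0.01  7.63] before turn [-9.46  0.    7.66]
```

View pics/b.png

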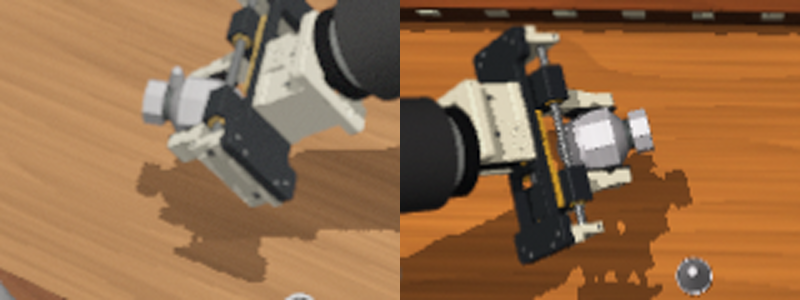

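>>> servo_tool([
  {"xyz": [-0.8,0,0.6],"angular": [0,0,0],"claw": 4.6},
  {"xyz": [-1.6,0,1.3],"angular": [0,0,0],"claw": 4.6},
  {"xyz": [-1.6,0,1.3],"angular": [0,0,0],"claw": 4.6},
  {"xyz": [-1.6,0,1.3],"angular": [0,0,0],"claw": 4.6},
  {"xyz": [-1.6,0,1.3],"angular": [0,0,0],"claw": 4.6},
  {"xyz": [-1.2,0,1.0],"angular": [0,0,0],"claw": 4.6},
  {"xyz": [-0.7,0,0.6],"angular": [0,0,0],"claw": 4.6},
  {"xyz": [0,0,0],"angular": [0,0,0],"claw": 4.6},
  {"xyz": [0,0,0],"angular": [0,0,0],"claw": 4.6},
])

```text
t: 14.35
eef_pos: [0.6597, 0.0922, 0.0367]
ee_rot: [-3.139, -0.871, -1.313]
force: [-0.5, 0.8, -1.9]
width: 0.0518
gripper_force: 35.0
```

>>> servo_tool([
  {"xyz": [-0.1,0,0.1],"angular": [0,0,0],"claw": 4.6},
  {"xyz": [0,0,0],"angular": [0,0,0],"claw": 4.6},
])

```text
t: 14.55
eef_pos: [0.6597, 0.0923, 0.0355]
ee_rot: [-3.138, -0.871, -1.314]
force: [0.6, 0.5, -3.0]
width: 0.0513
gripper_force: 35.0
```

>>> servo_tool([
  {"xyz": [-0.23,0,0.19],"angular": [0,0,0],"claw": 4.6},
  {"xyz": [0,0,0],"angular": [0,0,0],"claw": 4.6},
])

```text
t: 14.75
eef_pos: [0.6594, 0.0921, 0.0319]
ee_rot: [-3.14, -0.871, -1.313]
force: [0.2, -0.4, -3.6]
width: 0.0517
gripper_force: 35.0
```

>>> servo_tool([
  {"xyz": [-0.12,0,0.1],"angular": [0,0,0],"claw": 4.6},
  {"xyz": [0,0,0],"angular": [0,0,0],"claw": 4.6},
])

```text
t: 14.95
eef_pos: [0.6594, 0.092, 0.0302]
ee_rot: [-3.14, -0.871, -1.312]
force: [-0.8, 0.7, -2.9]
width: 0.0516
gripper_force: 35.0
```

>>> servo_tool([
  {"xyz": [-0.12,0,0.1],"angular": [0,0,0],"claw": 4.6},
  {"xyz": [0,0,0],"angular": [0,0,0],"claw": 4.6},
])

```text
t: 15.15
eef_pos: [0.6594, 0.092, 0.0285]
ee_rot: [-3.14, -0.871, -1.312]
force: [0.1, 0.4, -2.4]
width: 0.0518
gripper_force: 35.0
```

Grasp height is about 26.6 mm, so I'll continue in 1 mm steps until I see contact.

>>> servo_tool([
  {"xyz": [-0.08,0,0.06],"angular": [0,0,0],"claw": 4.6},
  {"xyz": [0,0,0],"angular": [0,0,0],"claw": 4.6},
])

```text
t: 15.35
eef_pos: [0.6594, 0.0921, 0.0276]
ee_rot: [-3.14, -0.871, -1.313]
force: [0.2, 0.3, -3.6]
width: 0.052
gripper_force: 35.0
```

>>> servo_tool([
  {"xyz": [-0.08,0,0.06],"angular": [0,0,0],"claw": 4.6},
  {"xyz": [0,0,0],"angular": [0,0,0],"claw": 4.6},
])

```text
t: 15.55
eef_pos: [0.6594, 0.0921, 0.0267]
ee_rot: [-3.14, -0.871, -1.313]
force: [0.2, -0.3, -2.5]
width: 0.0515
gripper_force: 35.0
```

>>> servo_tool([
  {"xyz": [-0.08,0,0.06],"angular": [0,0,0],"claw": 4.6},
  {"xyz": [0,0,0],"angular": [0,0,0],"claw": 4.6},
])

```text
t: 15.75
eef_pos: [0.6594, 0.0922, 0.0257]
ee_rot: [-3.14, -0.871, -1.313]
force: [-0.5, -0.0, -2.8]
width: 0.0522
gripper_force: 35.0
```

>>> servo_tool([
  {"xyz": [-0.08,0,0.06],"angular": [0,0,0],"claw": 4.6},
  {"xyz": [0,0,0],"angular": [0,0,0],"claw": 4.6},
])

```text
t: 15.95
eef_pos: [0.6595, 0.0922, 0.0252]
ee_rot: [-3.139, -0.872, -1.313]
force: [-1.1, 0.2, -0.1]
width: 0.052
gripper_force: 35.0
```

>>> servo_tool([
  {"xyz": [-0.08,0,0.06],"angular": [0,0,0],"claw": 4.6},
  {"xyz": [0,0,0],"angular": [0,0,0],"claw": 4.6},
])

```text
t: 16.15
eef_pos: [0.6595, 0.0922, 0.0252]
ee_rot: [-3.138, -0.873, -1.314]
force: [-4.1, 1.2, 6.9]
width: 0.0516
gripper_force: 35.0
```

Run:
```python
from scan import *
f=grab('scene')
u=proj(f,[[.66,.09,.03]])[0].astype(int)
cv2.imwrite('pics/c.png',cv2.resize(f['color'][u[1]-50:u[1]+50,u[0]-65:u[0]+65],(780,600),interpolation=cv2.INTER_CUBIC))
```

```text
(no output)
```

View pics/c.png

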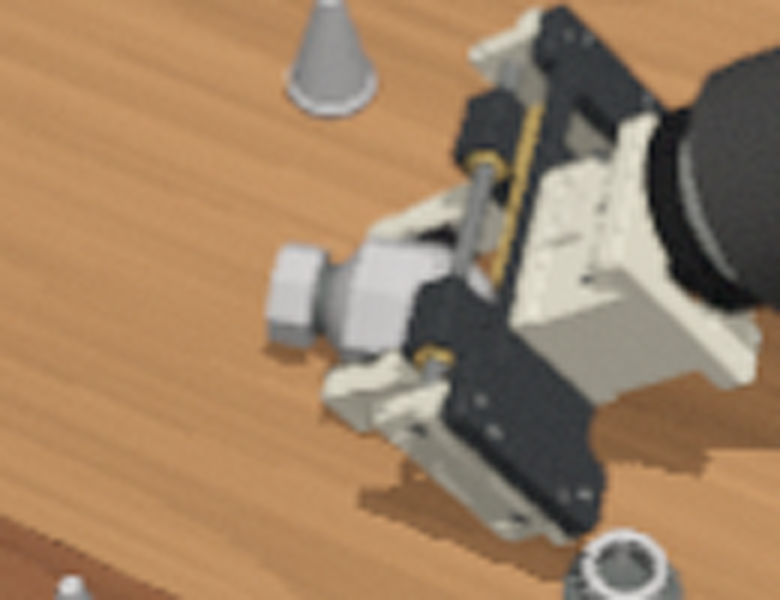

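>>> servo_tool([
  {"xyz": [0,0,0],"angular": [0,0,0],"claw": 5.6},
  {"xyz": [0,0,0],"angular": [0,0,0],"claw": 6.4},
  {"xyz": [0,0,0],"angular": [0,0,0],"claw": 7.6},
  {"xyz": [0,0,0],"angular": [0,0,0],"claw": 8.7},
  {"xyz": [0,0,0],"angular": [0,0,0],"claw": 8.7},
])

```text
t: 16.7
eef_pos: [0.6594, 0.0923, 0.0237]
ee_rot: [-3.14, -0.871, -1.313]
force: [0.2, 0.8, 0.4]
width: 0.0822
gripper_force: 0.0
```

Run:
```python
from scan import *
need([.66,.09,.026],-75,-55)
sim([(4,[0,0,-12],[0,0,0]),(14,[0,0,0],[0,-105,0])])
sim([(4,[0,0,-12],[0,0,0]),(4,[4,0,-4],[0,0,0]),(16,[0,0,0],[0,-105,0])])
```

```text
t 16.7 pos [0.6594 0.0923 0.0237] q [ 0.71  0.72 -0.56  0.94 -1.02 -1.26] F [0.2 0.8 0.4] w 0.0822 g 0.0
 turn(tool deg) [-1.000e-01 -1.049e+02 -2.000e-01] shift cm after turn [-0.06  0.   -0.63] before turn [ 0.62 -0.    0.11]
4 p [0.636 0.181 0.101] grasp [0.636 0.179 0.099] q [ 0.87  0.66 -0.4   0.74 -1.21 -1.14] err 0.0 spd% 21 psi,lean -75.2 49.9
14 p [0.636 0.181 0.101] grasp [0.635 0.183 0.099] q [ 0.02  0.68  0.18 -0.93 -1.47  0.54] err 0.0 spd% 52 psi,lean -75.0 55.1
4 p [0.636 0.181 0.101] grasp [0.636 0.179 0.099] q [ 0.87  0.66 -0.4   0.74 -1.21 -1.14] err 0.0 spd% 21 psi,lean -75.2 49.9
4 p [0.634 0.186 0.157] grasp [0.635 0.183 0.155] q [ 0.88  0.6  -0.36  0.71 -1.29 -1.07] err 0.0 spd% 6 psi,lean -75.2 49.9
16 p [0.634 0.186 0.157] grasp [0.634 0.188 0.156] q [ 0.02  0.61  0.2  -0.92 -1.52  0.46] err 0.0 spd% 41 psi,lean -75.0 55.1
```

>>> servo_tool([
  {"xyz": [0,0,-1],"angular": [0,0,0],"claw": 8.7},
  {"xyz": [0,0,-2.5],"angular": [0,0,0],"claw": 8.7},
  {"xyz": [0,0,-3],"angular": [0,0,0],"claw": 8.7},
  {"xyz": [0,0,-3],"angular": [0,0,0],"claw": 8.7},
  {"xyz": [0,0,-2.5],"angular": [0,0,0],"claw": 8.7},
  {"xyz": [2,0,-2],"angular": [0,0,0],"claw": 8.7},
  {"xyz": [2,0,-2],"angular": [0,-3,0],"claw": 8.7},
  {"xyz": [0,0,0],"angular": [0,-6,0],"claw": 8.7},
  {"xyz": [0,0,0],"angular": [0,-8,0],"claw": 8.7},
  {"xyz": [0,0,0],"angular": [0,-8,0],"claw": 8.7},
  {"xyz": [0,0,0],"angular": [0,-8,0],"claw": 8.7},
  {"xyz": [0,0,0],"angular": [0,-8,0],"claw": 8.7},
  {"xyz": [0,0,0],"angular": [0,-8,0],"claw": 8.7},
  {"xyz": [0,0,0],"angular": [0,-8,0],"claw": 8.7},
  {"xyz": [0,0,0],"angular": [0,-8,0],"claw": 8.7},
  {"xyz": [0,0,0],"angular": [0,-8,0],"claw": 8.7},
  {"xyz": [0,0,0],"angular": [0,-8,0],"claw": 8.7},
  {"xyz": [0,0,0],"angular": [0,-8,0],"claw": 8.7},
  {"xyz": [0,0,0],"angular": [0,-8,0],"claw": 8.7},
  {"xyz": [0,0,0],"angular": [0,-8,0],"claw": 8.7},
])

```text
t: 18.7
eef_pos: [0.6354, 0.1861, 0.1596]
ee_rot: [-3.131, 0.967, -1.302]
force: [-0.2, 0.1, -1.2]
width: 0.0868
gripper_force: 0.0
```

Run:
```python
from scan import *
need([.66,.09,.10],-75,-55)
need([.66,.09,.027],-75,-55)
t=grab('top'); s=grab('scene')
u=proj(s,[[.66,.09,.03]])[0].astype(int);v=proj(t,[[.66,.09,.03]])[0].astype(int);print(u,v)
c=lambda i,u:cv2.resize(i['color'][u[1]-30:u[1]+30,u[0]-40:u[0]+40],(400,300),interpolation=cv2.INTER_CUBIC)
cv2.imwrite('pics/d.png',np.hstack([c(s,u),c(t,v)]))
```

```text
t 18.7 pos [0.6354 0.1861 0.1596] q [ 0.02  0.61  0.19 -0.93 -1.51  0.48] F [-0.2  0.1 -1.2] w 0.0868 g 0.0
 turn(tool deg) [-0.3  0.4  0.2] shift cm after turn [10.57  0.11 -5.01] before turn [10.53  0.13 -5.09]
t 18.7 pos [0.6354 0.1861 0.1596] q [ 0.02  0.61  0.19 -0.93 -1.51  0.48] F [-0.2  0.1 -1.2] w 0.0868 g 0.0
 turn(tool deg) [-0.3  0.4  0.2] shift cm after turn [16.55  0.11 -0.82] before turn [16.54  0.18 -0.95]
[287 283] [249 147]
```

View pics/d.png

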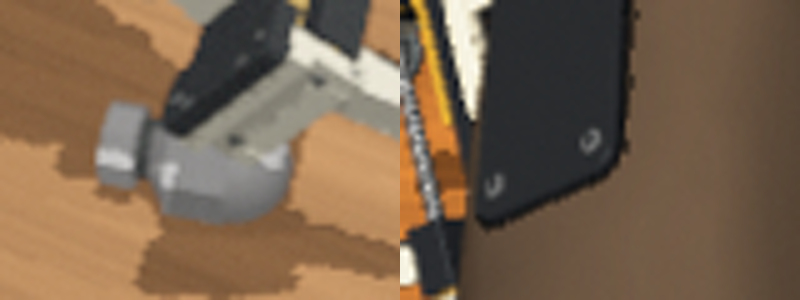

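>>> servo_tool([
  {"xyz": [1,0,-0.5],"angular": [0,0,0],"claw": 8.7},
  {"xyz": [2,0,-1],"angular": [0,0,0],"claw": 8.7},
  {"xyz": [2.5,0.1,-1.2],"angular": [0,0,0],"claw": 8.7},
  {"xyz": [2.5,0,-1.2],"angular": [0,0,0],"claw": 8.7},
  {"xyz": [1.5,0,-0.7],"angular": [0,0,0],"claw": 8.7},
  {"xyz": [1,0,-0.5],"angular": [0,0,0],"claw": 8.7},
  {"xyz": [1,0,0.7],"angular": [0,0,0],"claw": 8.7},
  {"xyz": [1.5,0,1.05],"angular": [0,0,0],"claw": 8.7},
  {"xyz": [1,0,0.7],"angular": [0,0,0],"claw": 8.7},
  {"xyz": [0.5,0,0.35],"angular": [0,0,0],"claw": 8.7},
  {"xyz": [0,0,0],"angular": [0,0,0],"claw": 8.7},
  {"xyz": [0,0,0],"angular": [0,0,0],"claw": 8.7},
])

```text
t: 20.0
eef_pos: [0.6598, 0.0874, 0.0519]
ee_rot: [-3.139, 0.961, -1.309]
force: [-0.2, -0.3, 1.4]
width: 0.087
gripper_force: 0.0
```

Run:
```python
from scan import *
need([.66,.09,.027],-75,-55)
```

```text
t 20.0 pos [0.6598 0.0874 0.0519] q [-0.1   0.79  0.25 -0.88 -1.52  0.64] F [-0.2 -0.3  1.4] w 0.087 g 0.0
 turn(tool deg) [-0.1  0.1  0. ] shift cm after turn [ 1.9  -0.09  1.33] before turn [ 1.9  -0.08  1.32]
```

```bash
timeout 400 python3 - <<'E'
from scan import *
for l in (45,50):
  for z in (.0606,.13): print(z);scan((.461,.277),z,l,[-90,-60,-40,40,55,70,85,100])
sim([(6,[0,0,0],[0,10,0])]);need([.66,.087,.1],-75,-45);need([.66,.087,.027],-75,-45)
E
```

```text
0.0606
(0.461, 0.277) 45 -90 [ 1.12  0.68 -0.31  0.33 -1.33 -1.32] F [0.27 0.57 0.27] W [0.47 0.55 0.31]
(0.461, 0.277) 45 -60 [ 1.24  0.55 -0.68  0.67 -1.03 -1.27] F [0.15 0.45 0.27] W [0.33 0.52 0.31]
(0.461, 0.277) 45 -40 [ 1.2   0.45 -0.95  1.09 -0.85 -1.36] F [0.12 0.32 0.28] W [0.25 0.46 0.31]
(0.461, 0.277) 45 40 [ 0.37  0.18 -0.63 -1.56 -0.23 -2.92] F [0.4  0.16 0.46] W [0.27 0.09 0.32]
(0.461, 0.277) 45 55 [ 0.3   0.22 -0.58 -1.37 -0.46 -2.87] F [0.44 0.14 0.45] W [0.32 0.05 0.32]
(0.461, 0.277) 45 70 [ 0.25  0.29 -0.49 -1.21 -0.67 -2.79] F [0.49 0.13 0.45] W [0.39 0.02 0.32]
(0.461, 0.277) 45 85 [ 0.24  0.36 -0.39 -1.08 -0.86 -2.71] F [0.54 0.14 0.44] W [0.45 0.01 0.32]
(0.461, 0.277) 45 100 [ 0.26  0.44 -0.28 -0.96 -1.04 -2.63] F [0.59 0.16 0.43] W [0.52 0.01 0.32]
0.13
(0.461, 0.277) 45 -90 [ 1.12  0.6  -0.27  0.32 -1.44 -1.28] F [0.28 0.58 0.33] W [0.47 0.55 0.38]
(0.461, 0.277) 45 -60 [ 1.24  0.46 -0.63  0.62 -1.15 -1.18] F [0.15 0.46 0.32] W [0.33 0.52 0.38]
(0.461, 0.277) 45 -40 [ 1.25  0.35 -0.88  0.94 -0.95 -1.19] F [0.11 0.34 0.33] W [0.26 0.46 0.38]
(0.461, 0.277)
[... 1713 characters left out ...]
98 -2.75] F [0.53 0.11 0.5 ] W [ 0.45 -0.01  0.36]
(0.461, 0.277) 50 100 [ 0.21  0.37 -0.24 -0.98 -1.17 -2.67] F [0.59 0.13 0.49] W [ 0.53 -0.01  0.36]
6 p [0.66  0.087 0.052] grasp [0.659 0.089 0.05 ] q [-0.03  0.71  0.2  -0.76 -1.4   0.56] err 0.0 spd% 8 psi,lean -75.0 45.1
t 20.0 pos [0.6598 0.0874 0.0519] q [-0.1   0.79  0.25 -0.88 -1.52  0.64] F [-0.2 -0.3  1.4] w 0.087 g 0.0
 turn(tool deg) [-0.1 10.1  0. ] shift cm after turn [-3.37 -0.01 -3.74] before turn [-3.97 -0.02 -3.09]
t 20.0 pos [0.6598 0.0874 0.0519] q [-0.1   0.79  0.25 -0.88 -1.52  0.64] F [-0.2 -0.3  1.4] w 0.087 g 0.0
 turn(tool deg) [-0.1 10.1  0. ] shift cm after turn [ 1.79 -0.01  1.43] before turn [ 2.01 -0.    1.09]
```

>>> servo_tool([
  {"xyz": [-1,0,-0.7],"angular": [0,0,0],"claw": 8.7},
  {"xyz": [-2.5,0,-1.75],"angular": [0,0,0],"claw": 8.7},
  {"xyz": [-3,0,-2.1],"angular": [0,0,0],"claw": 8.7},
  {"xyz": [-3,0,-2.1],"angular": [0,0,0],"claw": 8.7},
  {"xyz": [-2,0,-1.4],"angular": [0,4,0],"claw": 8.7},
  {"xyz": [0,0,0],"angular": [0,6,0],"claw": 8.7},
  {"xyz": [0,0,0],"angular": [0,0,5],"claw": 8.7},
  {"xyz": [0,0,0],"angular": [0,0,8.5],"claw": 8.7},
  {"xyz": [0,0,0],"angular": [0,0,8.5],"claw": 8.7},
  {"xyz": [0,0,0],"angular": [0,0,8.5],"claw": 8.7},
  {"xyz": [0,0,0],"angular": [0,0,8.5],"claw": 8.7},
  {"xyz": [0,0,0],"angular": [0,0,8.5],"claw": 8.7},
  {"xyz": [0,0,0],"angular": [0,0,8.5],"claw": 8.7},
  {"xyz": [0,0,0],"angular": [0,0,8.5],"claw": 8.7},
  {"xyz": [0,0,0],"angular": [0,0,8.5],"claw": 8.7},
  {"xyz": [0,0,0],"angular": [0,0,8.5],"claw": 8.7},
  {"xyz": [0,0,0],"angular": [0,0,8.5],"claw": 8.7},
  {"xyz": [0,0,0],"angular": [0,0,8.5],"claw": 8.7},
  {"xyz": [0,0,0],"angular": [0,0,8.5],"claw": 8.7},
  {"xyz": [0,0,0],"angular": [0,0,8.5],"claw": 8.7},
])

```text
t: 22.0
eef_pos: [0.6597, 0.0868, 0.1942]
ee_rot: [2.407, -0.31, 3.072]
force: [0.0, -0.1, -0.1]
width: 0.0871
gripper_force: 0.0
```

>>> servo_tool([
  {"xyz": [0,0,0],"angular": [0,0,8.5],"claw": 8.7},
  {"xyz": [0,0,0],"angular": [0,0,8.5],"claw": 8.7},
  {"xyz": [0,0,0],"angular": [0,0,8.5],"claw": 8.7},
  {"xyz": [0,0,0],"angular": [0,0,8.5],"claw": 8.7},
  {"xyz": [0,0,0],"angular": [0,0,8.5],"claw": 8.7},
  {"xyz": [0,0,0],"angular": [0,0,8.5],"claw": 8.7},
  {"xyz": [0,0,0],"angular": [0,0,8.5],"claw": 8.7},
  {"xyz": [0,0,0],"angular": [0,0,5],"claw": 8.7},
  {"xyz": [0,0,0],"angular": [0,0,0],"claw": 8.7},
])

```text
t: 22.9
eef_pos: [0.6598, 0.0868, 0.194]
ee_rot: [3.138, -0.786, 1.832]
force: [-0.6, 0.4, 0.7]
width: 0.0871
gripper_force: 0.0
```

Run:
```python
from scan import *
need([.661,.087,.09],105,45);need([.661,.087,.027],105,45)
s=grab('scene');b=ld('top')
c=np.array([.661,.087,.026]);a=np.array([.259,-.966,0])
pr=proj(s,np.array([c-.043*a,c+.043*a,c]));print(pr.round(1))
u=proj(s,[c])[0].astype(int);print(u)
cv2.imwrite('pics/e.png',cv2.resize(s['color'][u[1]-30:u[1]+30,u[0]-40:u[0]+40],(800,600),interpolation=cv2.INTER_CUBIC))
```

```text
t 22.9 pos [0.6598 0.0868 0.194 ] q [-0.02  0.57  0.27 -0.75 -1.55 -2.73] F [-0.6  0.4  0.7] w 0.0871 g 0.0
 turn(tool deg) [ 0.2 -0.  -0. ] shift cm after turn [-7.37  0.12  7.05] before turn [-7.37  0.1   7.04]
t 22.9 pos [0.6598 0.0868 0.194 ] q [-0.02  0.57  0.27 -0.75 -1.55 -2.73] F [-0.6  0.4  0.7] w 0.0871 g 0.0
 turn(tool deg) [ 0.2 -0.  -0. ] shift cm after turn [-11.82   0.12  11.5 ] before turn [-11.83   0.08  11.49]
[[304.2 287.6]
 [267.4 281.1]
 [285.7 284.3]]
[285 284]
```

View pics/e.png

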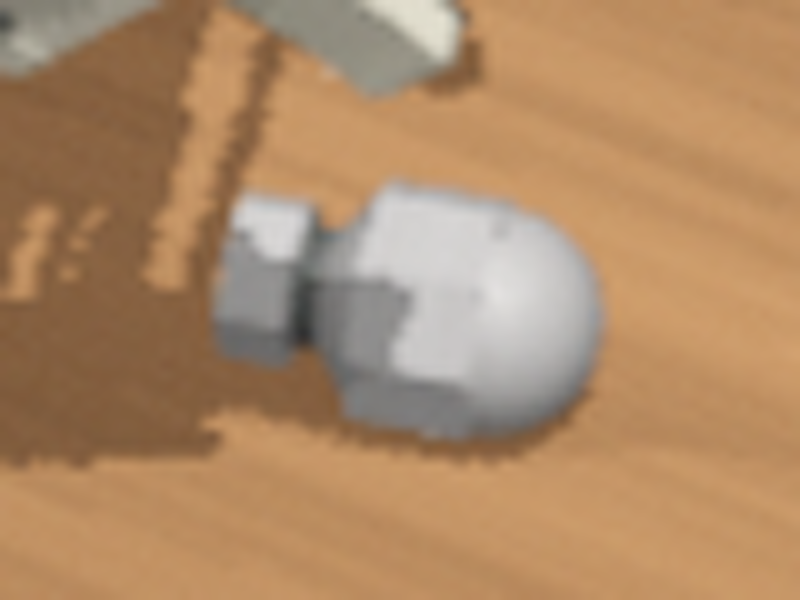

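>>> servo_tool([
  {"xyz": [-0.8,0,0.8],"angular": [0,0,0],"claw": 8.7},
  {"xyz": [-1.8,0.1,1.8],"angular": [0,0,0],"claw": 8.7},
  {"xyz": [-2,0,2],"angular": [0,0,0],"claw": 8.7},
  {"xyz": [-2,0,2],"angular": [0,0,0],"claw": 8.7},
  {"xyz": [-1.7,0,1.5],"angular": [0,0,0],"claw": 8.7},
  {"xyz": [-1.5,0,1.3],"angular": [0,0,0],"claw": 8.7},
  {"xyz": [-1,0,1],"angular": [0,0,0],"claw": 8.7},
  {"xyz": [-0.6,0,0.5],"angular": [0,0,0],"claw": 8.7},
  {"xyz": [0,0,0],"angular": [0,0,0],"claw": 8.7},
  {"xyz": [0,0,0],"angular": [0,0,0],"claw": 8.7},
])

```text
t: 23.95
eef_pos: [0.6621, 0.0838, 0.0351]
ee_rot: [3.138, -0.786, 1.833]
force: [0.2, 0.3, -0.1]
width: 0.0868
gripper_force: 0.0
```

Run:
```python
from scan import *
need([.661,.087,.027],105,45)
```

```text
t 23.95 pos [0.6621 0.0838 0.0351] q [-0.03  0.74  0.19 -0.77 -1.37 -2.55] F [ 0.2  0.3 -0.1] w 0.0868 g 0.0
 turn(tool deg) [ 0.2 -0.1  0. ] shift cm after turn [-0.33 -0.03  0.51] before turn [-0.33 -0.03  0.51]
```

>>> servo_tool([
  {"xyz": [-0.3,0,0.3],"angular": [0,0,0],"claw": 8},
  {"xyz": [0,0,0],"angular": [0,0,0],"claw": 7},
  {"xyz": [0,0,0],"angular": [0,0,0],"claw": 6},
  {"xyz": [0,0,0],"angular": [0,0,0],"claw": 5.4},
  {"xyz": [0,0,0],"angular": [0,0,0],"claw": 5.2},
  {"xyz": [0,0,0],"angular": [0,0,0],"claw": 4.6},
  {"xyz": [0,0,0],"angular": [0,0,0],"claw": 4.6},
  {"xyz": [0,0,0],"angular": [0,0,0],"claw": 4.6},
  {"xyz": [0,0,0],"angular": [0,0,0],"claw": 4.6},
], force=35)

```text
t: 24.85
eef_pos: [0.6616, 0.0839, 0.0303]
ee_rot: [3.14, -0.787, 1.832]
force: [-0.3, 0.1, 1.9]
width: 0.0517
gripper_force: 35.0
```

Run:
```python
from scan import *
need([.661,.087,.18],105,45)
# lift 16cm, lean over to -45 , then go to ring with psi -95
sim([(6,[11.3,0,-11.3],[0,0,0]),(14,[0,0,0],[0,-90,0])])
for psi in (-125,-110,-95,-80):
    print(psi, ikg([.461,.277,.15],psi,-45,np.array([.28,.24,-.37,-.99,-.91,.25])), ikg([.461,.277,.06],psi,-45,np.array([.24,.36,-.39,-1.08,-.86,.43])))
```

```text
t 24.85 pos [0.6616 0.0839 0.0303] q [-0.03  0.75  0.19 -0.77 -1.36 -2.55] F [-0.3  0.1  1.9] w 0.0517 g 35.0
 turn(tool deg) [ 0.1 -0.1 -0. ] shift cm after turn [ 10.81   0.02 -10.66] before turn [ 10.83   0.04 -10.65]
6 p [0.661 0.084 0.19 ] grasp [0.661 0.086 0.188] q [-0.03  0.57  0.28 -0.75 -1.56 -2.74] err 0.0 spd% 16 psi,lean 104.9 45.1
14 p [0.661 0.084 0.19 ] grasp [0.662 0.082 0.188] q [ 0.5   0.43 -0.12  0.26 -1.16 -3.  ] err 42.37 spd% 34 psi,lean 104.8 44.9
-125 (array([ 0.5556488 ,  0.01674657, -0.59187708, -0.925781  , -0.35513588,
       -0.38416139]), np.float64(9.736608658520518e-10), np.float64(9.296897187277901e-07)) (array([ 0.30172245,  0.22559561, -0.5761385 , -1.36468833, -0.457276  ,
        0.26978518]), np.float64(1.6044691804346143e-10), np.float64(1.5319951690158651e-07))
-110 (array([ 0.35506415,  0.11065983, -0.46815128, -1.00493433, -0.69182958,
        0.00297049]), np.float64(1.5989570885344837e-10), np.float64(1.602652861119666e-07)) (array([ 0.25390785,  0.29173284, -0.49213092, -1.21221643, -0.67064199,
        0.3508939 ]), np.float64(6.049213572286485e-11), np.float64(6.035504367521841e-08))
-95 (array([ 0.28950031,  0.20680446, -0.35762462, -0.96132421, -0.92947665,
        0.19665876]), np.float64(2.5647136401609236e-11), np.float64(2.0764720196806548e-08)) (array([ 0.2417863 ,  0.36457268, -0.3910817 , -1.07887502, -0.86122923,
        0.43088812]), np.float64(8.453801775870947e-13), np.float64(4.643498753062634e-10))
-80 (array([ 0.28207194,  0.29925898, -0.2438887 , -0.89220245, -1.12550063,
        0.33720797]), np.float64(6.020754979938805e-11), np.float64(5.652873257455812e-08)) (array([ 0.25844081,  0.43838298, -0.28221298, -0.96042359, -1.03390501,
        0.51106122]), np.float64(4.930436376131731e-11), np.float64(4.8617205540492015e-08))
```

Run:
```python
from scan import *
sim([(6,[11.3,0,-11.3],[0,0,0]),(6,[0,0,0],[0,-38,0]),(22,[0,0,0],[0,0,-165]),(6,[0,0,0],[0,-37,0])])
```

```text
6 p [0.661 0.084 0.19 ] grasp [0.661 0.086 0.188] q [-0.03  0.57  0.28 -0.75 -1.56 -2.74] err 0.0 spd% 16 psi,lean 104.9 45.1
6 p [0.661 0.084 0.19 ] grasp [0.661 0.084 0.187] q [ 0.29  0.4   0.02 -0.22 -1.18 -3.  ] err 6.94 spd% 33 psi,lean 104.9 7.1
22 p [0.661 0.084 0.19 ] grasp [0.661 0.084 0.187] q [ 0.35  0.39 -0.01 -0.13 -1.15 -0.3 ] err 1.73 spd% 42 psi,lean -90.2 7.1
6 p [0.661 0.084 0.19 ] grasp [0.661 0.086 0.188] q [-0.04  0.49  0.16 -0.78 -1.38  0.24] err 0.0 spd% 36 psi,lean -91.7 43.9
```

>>> servo_tool([
  {"xyz": [0.7,0,-0.7],"angular": [0,0,0],"claw": 4.6},
  {"xyz": [1.6,0,-1.6],"angular": [0,0,0],"claw": 4.6},
  {"xyz": [2.5,0,-2.5],"angular": [0,0,0],"claw": 4.6},
  {"xyz": [2.5,0,-2.5],"angular": [0,0,0],"claw": 4.6},
  {"xyz": [2.5,0,-2.5],"angular": [0,0,0],"claw": 4.6},
  {"xyz": [1.5,0,-1.5],"angular": [0,0,0],"claw": 4.6},
  {"xyz": [0,0,0],"angular": [0,-4,0],"claw": 4.6},
  {"xyz": [0,0,0],"angular": [0,-6,0],"claw": 4.6},
  {"xyz": [0,0,0],"angular": [0,-7,0],"claw": 4.6},
  {"xyz": [0,0,0],"angular": [0,-7,0],"claw": 4.6},
  {"xyz": [0,0,0],"angular": [0,-7,0],"claw": 4.6},
  {"xyz": [0,0,0],"angular": [0,-5,0],"claw": 4.6},
  {"xyz": [0,0,0],"angular": [0,-2,0],"claw": 4.6},
  {"xyz": [0,0,0],"angular": [0,0,0],"claw": 4.6},
])

```text
t: 26.25
eef_pos: [0.6642, 0.0562, 0.181]
ee_rot: [3.124, -0.172, 1.883]
force: [0.0, 0.4, -3.7]
width: 0.0519
gripper_force: 35.0
```

>>> servo_tool([
  {"xyz": [0,0,-0.5],"angular": [0,0,-3],"claw": 4.6},
  {"xyz": [0,0,-1],"angular": [0,0,-6],"claw": 4.6},
  {"xyz": [0,0,-1],"angular": [0,0,-8],"claw": 4.6},
  {"xyz": [0,0,-0.5],"angular": [0,0,-8],"claw": 4.6},
  {"xyz": [0,0,0],"angular": [0,0,-8],"claw": 4.6},
  {"xyz": [0,0,0],"angular": [0,0,-8],"claw": 4.6},
  {"xyz": [0,0,0],"angular": [0,0,-8],"claw": 4.6},
  {"xyz": [0,0,0],"angular": [0,0,-8],"claw": 4.6},
  {"xyz": [0,0,0],"angular": [0,0,-8],"claw": 4.6},
  {"xyz": [0,0,0],"angular": [0,0,-8],"claw": 4.6},
  {"xyz": [0,0,0],"angular": [0,0,-8],"claw": 4.6},
  {"xyz": [0,0,0],"angular": [0,0,-8],"claw": 4.6},
  {"xyz": [0,0,0],"angular": [0,0,-8],"claw": 4.6},
  {"xyz": [0,0,0],"angular": [0,0,-8],"claw": 4.6},
  {"xyz": [0,0,0],"angular": [0,0,-8],"claw": 4.6},
  {"xyz": [0,0,0],"angular": [0,0,-8],"claw": 4.6},
  {"xyz": [0,0,0],"angular": [0,0,-8],"claw": 4.6},
  {"xyz": [0,0,0],"angular": [0,0,-8],"claw": 4.6},
  {"xyz": [0,0,0],"angular": [0,0,-8],"claw": 4.6},
  {"xyz": [0,0,0],"angular": [0,0,-8],"claw": 4.6},
])

```text
t: 28.25
eef_pos: [0.6661, 0.0504, 0.2104]
ee_rot: [3.079, 0.163, -1.733]
force: [-0.5, -0.3, -3.2]
width: 0.052
gripper_force: 35.0
```

Run:
```python
from scan import *
need([.461,.277,.15],-100,-10)
need([.461,.277,.15],-100,-45)
sim([(10,[-18.5,-20,3],[0,0,0])])
```

```text
t 28.25 pos [0.6661 0.0504 0.2104] q [ 0.27  0.39  0.04 -0.19 -1.21 -0.36] F [-0.5 -0.3 -3.2] w 0.052 g 35.0
 turn(tool deg) [ 3.7 -0.7  0.7] shift cm after turn [-17.42  24.14   8.9 ] before turn [-17.82  23.31  10.24]
t 28.25 pos [0.6661 0.0504 0.2104] q [ 0.27  0.39  0.04 -0.19 -1.21 -0.36] F [-0.5 -0.3 -3.2] w 0.052 g 35.0
 turn(tool deg) [  3.8 -35.7  -0.5] shift cm after turn [-8.99 24.14 17.23] before turn [-17.65  23.3   10.3 ]
10 p [0.892 0.205 0.198] grasp [0.892 0.206 0.196] q [ 0.37  0.8   0.75 -0.17 -1.49 -0.51] err 0.0 spd% 32 psi,lean -99.3 10.0
```

Run:
```python
from scan import *
sim([(8,[-17.6,23.2,6],[0,0,0]),(7,[0,0,0],[3.8,-35.7,-.5])])
sim([(8,[-17.6,23.2,9],[0,0,0]),(7,[0,0,0],[3.8,-35.7,-.5])])
```

```text
8 p [0.463 0.267 0.194] grasp [0.463 0.268 0.191] q [ 0.78  0.16 -0.33 -0.18 -0.99 -0.85] err 0.0 spd% 32 psi,lean -99.3 10.0
7 p [0.463 0.267 0.194] grasp [0.463 0.269 0.192] q [ 0.31  0.11 -0.37 -0.92 -0.91  0.04] err 0.0 spd% 51 psi,lean -100.0 45.0
8 p [0.462 0.272 0.165] grasp [0.462 0.273 0.162] q [ 0.79  0.19 -0.37 -0.18 -0.93 -0.84] err 0.0 spd% 32 psi,lean -99.3 10.0
7 p [0.462 0.272 0.165] grasp [0.462 0.274 0.163] q [ 0.3   0.16 -0.39 -0.96 -0.87  0.11] err 0.0 spd% 54 psi,lean -100.0 45.0
```

>>> servo_tool([
  {"xyz": [-0.7,0.9,0.2],"angular": [0,0,0],"claw": 4.6},
  {"xyz": [-1.5,2,0.5],"angular": [0,0,0],"claw": 4.6},
  {"xyz": [-2.2,2.9,0.8],"angular": [0,0,0],"claw": 4.6},
  {"xyz": [-2.2,2.9,0.8],"angular": [0,0,0],"claw": 4.6},
  {"xyz": [-2.2,2.9,0.8],"angular": [0,0,0],"claw": 4.6},
  {"xyz": [-2.2,2.9,0.8],"angular": [0,0,0],"claw": 4.6},
  {"xyz": [-2.2,2.9,0.8],"angular": [0,0,0],"claw": 4.6},
  {"xyz": [-2.2,2.9,0.8],"angular": [0,0,0],"claw": 4.6},
  {"xyz": [-1.5,2,0.5],"angular": [0,0,0],"claw": 4.6},
  {"xyz": [-0.7,0.9,0],"angular": [0,0,0],"claw": 4.6},
  {"xyz": [0,0,0],"angular": [0.3,-3,0],"claw": 4.6},
  {"xyz": [0,0,0],"angular": [0.5,-5,0],"claw": 4.6},
  {"xyz": [0,0,0],"angular": [0.5,-5,0],"claw": 4.6},
  {"xyz": [0,0,0],"angular": [0.5,-5,-0.1],"claw": 4.6},
  {"xyz": [0,0,0],"angular": [0.5,-5,-0.1],"claw": 4.6},
  {"xyz": [0,0,0],"angular": [0.5,-5,-0.1],"claw": 4.6},
  {"xyz": [0,0,0],"angular": [0.5,-5,-0.1],"claw": 4.6},
  {"xyz": [0,0,0],"angular": [0.4,-2.7,-0.1],"claw": 4.6},
  {"xyz": [0,0,0],"angular": [0,0,0],"claw": 4.6},
  {"xyz": [0,0,0],"angular": [0,0,0],"claw": 4.6},
])

```text
t: 30.25
eef_pos: [0.4645, 0.2672, 0.1941]
ee_rot: [3.139, 0.783, -1.752]
force: [-0.1, -0.2, -3.1]
width: 0.0519
gripper_force: 35.0
```

Run:
```python
from scan import *
need([.461,.277,.09],-100,-45)
f=grab('scene');t=grab('top')
p=np.array(monitor.get_state()['eef_pos'])
u=proj(f,[p-[0,0,.03]])[0].astype(int);v=proj(t,[p-[0,0,.03]])[0].astype(int);print(u,v)
c=lambda i,u:cv2.resize(i['color'][u[1]-45:u[1]+45,u[0]-60:u[0]+60],(400,300),interpolation=cv2.INTER_CUBIC)
cv2.imwrite('pics/g.png',np.hstack([c(f,u),c(t,v)]))
```

```text
t 30.25 pos [0.4645 0.2672 0.1941] q [ 0.33  0.11 -0.38 -0.92 -0.89  0.03] F [-0.1 -0.2 -3.1] w 0.0519 g 35.0
 turn(tool deg) [-0.2 -0.1 -0.3] shift cm after turn [6.72 0.51 7.7 ] before turn [6.7  0.5  7.72]
[399 212] [162 222]
```

View pics/g.png

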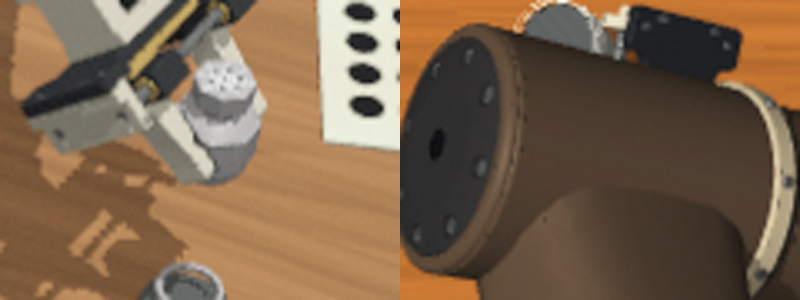

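Run:
```python
from scan import *
f=ld('scene')
print(onz(f,405.2,191.5,.234), proj(f,[[.465,.2715,.234],[.461,.277,.03]]).round(1))
u=np.array([399,212]);i=f['color'][170:270,340:460]
cv2.imwrite('pics/h.png',cv2.resize(i,(720,600),interpolation=cv2.INTER_CUBIC))
```

```text
[0.46985443 0.27113319 0.234     ] [[406.1 190.1]
 [394.8 252.6]]
```

View pics/h.png

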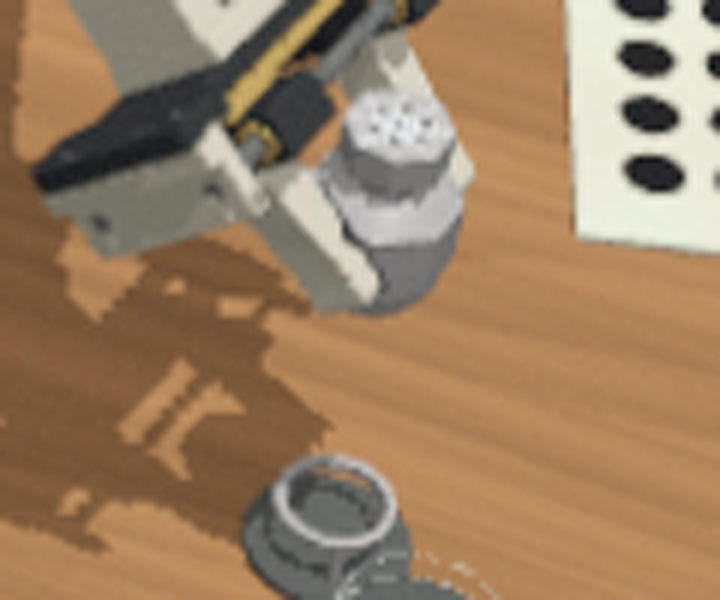

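Run:
```python
from scan import *
need([.4614,.2753,.192],-100,-45)
need([.4614,.2753,.0766],-100,-45)
sim([(8,[7.85,.4,8.55],[0,0,0])])
```

```text
t 30.35 pos [0.464  0.2682 0.1943] q [ 0.33  0.11 -0.38 -0.92 -0.89  0.03] F [ 0.   0.6 -2.4] w 0.0518 g 35.0
 turn(tool deg) [-0.1 -0.1 -0.1] shift cm after turn [-0.3   0.38  0.33] before turn [-0.3   0.38  0.33]
t 30.35 pos [0.464  0.2682 0.1943] q [ 0.33  0.11 -0.38 -0.92 -0.89  0.03] F [ 0.   0.6 -2.4] w 0.0518 g 35.0
 turn(tool deg) [-0.1 -0.1 -0.1] shift cm after turn [7.86 0.38 8.49] before turn [7.84 0.38 8.51]
8 p [0.461 0.274 0.078] grasp [0.461 0.276 0.076] q [ 0.25  0.31 -0.42 -1.09 -0.81  0.35] err 0.0 spd% 14 psi,lean -100.2 44.9
```

>>> servo_tool([
  {"xyz": [0,0.4,0.6],"angular": [0,0,0],"claw": 4.6},
  {"xyz": [1,0,1],"angular": [0,0,0],"claw": 4.6},
  {"xyz": [1.5,0,1.5],"angular": [0,0,0],"claw": 4.6},
  {"xyz": [1.5,0,1.5],"angular": [0,0,0],"claw": 4.6},
  {"xyz": [1.5,0,1.5],"angular": [0,0,0],"claw": 4.6},
  {"xyz": [1.2,0,1.2],"angular": [0,0,0],"claw": 4.6},
  {"xyz": [0.7,0,0.7],"angular": [0,0,0],"claw": 4.6},
  {"xyz": [0.4,0,0.5],"angular": [0,0,0],"claw": 4.6},
  {"xyz": [0,0,0],"angular": [0,0,0],"claw": 4.6},
  {"xyz": [0,0,0],"angular": [0,0,0],"claw": 4.6},
  {"xyz": [0,0,0],"angular": [0,0,0],"claw": 4.6},
])

```text
t: 31.45
eef_pos: [0.4608, 0.2739, 0.0795]
ee_rot: [-3.14, 0.784, -1.746]
force: [-0.2, -0.1, -2.5]
width: 0.0518
gripper_force: 35.0
```

Run:
```python
from scan import *
f=grab('scene')
need([.4617,.2763,.0646],-100,-45)
i=f['color'][200:300,340:460]
cv2.imwrite('pics/i.png',cv2.resize(i,(720,600),interpolation=cv2.INTER_CUBIC))
p=proj(f,[[.461,.2775,.1176],[.461,.2775,.03]]);print((p-[340,200])*6)
```

```text
t 31.5 pos [0.4608 0.2738 0.0795] q [ 0.27  0.31 -0.43 -1.11 -0.79  0.37] F [-0.6 -0.2 -3. ] w 0.0518 g 35.0
 turn(tool deg) [-0.1 -0.1 -0. ] shift cm after turn [ 0.87 -0.04  0.94] before turn [ 0.87 -0.04  0.94]
[[364.56126461 166.10459013]
 [330.23735808 315.83902898]]
```

View pics/i.png

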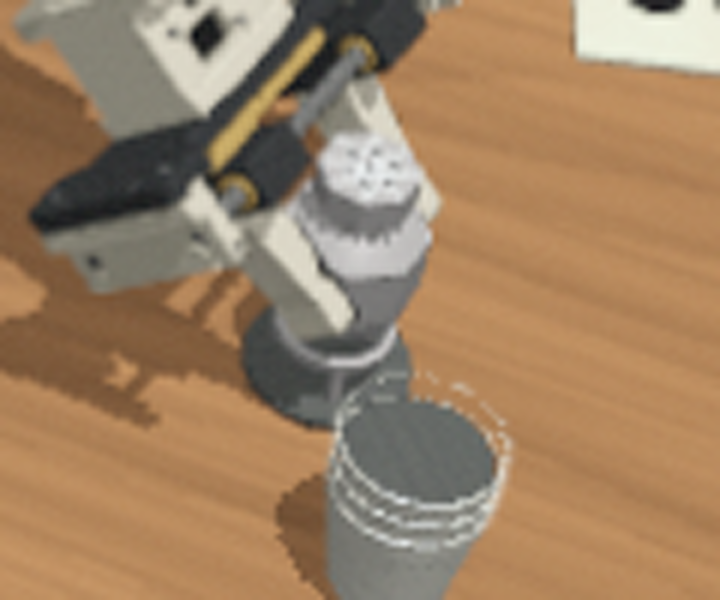

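That's the picture allowance used up (slightly over), so I'll work by force from here. The caster is upright, centred over the ring, and clear of the moulds.

>>> servo_tool([
  {"xyz": [0.3,0,0.3],"angular": [0,0,0],"claw": 4.6},
  {"xyz": [0.25,0,0.25],"angular": [0,0,0],"claw": 4.6},
  {"xyz": [0,0,0],"angular": [0,0,0],"claw": 4.6},
  {"xyz": [0,0,0],"angular": [0,0,0],"claw": 4.6},
])

```text
t: 31.9
eef_pos: [0.4605, 0.2734, 0.0707]
ee_rot: [3.141, 0.784, -1.749]
force: [-0.1, 0.3, -2.5]
width: 0.0518
gripper_force: 35.0
```

>>> servo_tool([
  {"xyz": [0.1,0,0.1],"angular": [0,0,0],"claw": 4.6},
  {"xyz": [0,0,0],"angular": [0,0,0],"claw": 4.6},
])

```text
t: 32.1
eef_pos: [0.4605, 0.2735, 0.0694]
ee_rot: [3.141, 0.784, -1.748]
force: [0.5, 0.5, -3.5]
width: 0.0514
gripper_force: 35.0
```

>>> servo_tool([
  {"xyz": [0.1,0,0.1],"angular": [0,0,0],"claw": 4.6},
  {"xyz": [0,0,0],"angular": [0,0,0],"claw": 4.6},
])

```text
t: 32.3
eef_pos: [0.4604, 0.2735, 0.0679]
ee_rot: [3.141, 0.784, -1.748]
force: [-1.2, 0.5, -2.5]
width: 0.0516
gripper_force: 35.0
```

>>> servo_tool([
  {"xyz": [0.07,0,0.07],"angular": [0,0,0],"claw": 4.6},
  {"xyz": [0,0,0],"angular": [0,0,0],"claw": 4.6},
])

```text
t: 32.5
eef_pos: [0.4604, 0.2737, 0.0671]
ee_rot: [3.141, 0.784, -1.748]
force: [-0.3, 1.4, -1.5]
width: 0.0516
gripper_force: 35.0
```

>>> servo_tool([
  {"xyz": [0.07,0,0.07],"angular": [0,0,0],"claw": 4.6},
  {"xyz": [0,0,0],"angular": [0,0,0],"claw": 4.6},
])

```text
t: 32.7
eef_pos: [0.4604, 0.2739, 0.0667]
ee_rot: [3.141, 0.785, -1.747]
force: [-2.8, -1.6, 4.2]
width: 0.0518
gripper_force: 35.0
```

>>> servo_tool([
  {"xyz": [0.07,0,0.07],"angular": [0,0,0],"claw": 4.6},
  {"xyz": [0,0,0],"angular": [0,0,0],"claw": 4.6},
])

```text
t: 32.9
eef_pos: [0.4605, 0.274, 0.0665]
ee_rot: [-3.141, 0.786, -1.746]
force: [-5.1, -4.0, 11.7]
width: 0.0518
gripper_force: 35.0
```

>>> servo_tool([
  {"xyz": [0.01,0.05,-0.07],"angular": [0,0,0],"claw": 4.6},
  {"xyz": [0,0,0],"angular": [0,0,0],"claw": 4.6},
  {"xyz": [0,0,0],"angular": [0,0,0],"claw": 4.6},
])

```text
t: 33.2
eef_pos: [0.4604, 0.2738, 0.0666]
ee_rot: [-3.141, 0.786, -1.747]
force: [-1.2, 1.2, 6.9]
width: 0.0517
gripper_force: 35.0
```

Run:
```python
from scan import *
s=monitor.get_state();print(s['force'],s['moment'],s['eef_pos'],s['ee_rot'])
need([.461,.2763,.0646],-100,-45)
```

```text
[-1.15387623  1.23340397  6.87791756] [-0.23618864  0.4834326   0.41035731] [0.46037022 0.27375378 0.06657162] [-3.14067462  0.78581103 -1.74668043]
t 33.2 pos [0.4604 0.2738 0.0666] q [ 0.26  0.34 -0.44 -1.14 -0.79  0.41] F [-1.2  1.2  6.9] w 0.0517 g 35.0
 turn(tool deg) [-0.1  0.  -0.1] shift cm after turn [-0.05 -0.02  0.02] before turn [-0.05 -0.02  0.02]
```

>>> servo_tool([
  {"xyz": [0,0,0],"angular": [0,0,0],"claw": 4.6},
  {"xyz": [0,0,0],"angular": [0,0,0],"claw": 4.6},
  {"xyz": [0,0,0],"angular": [0,0,0],"claw": 5.3},
  {"xyz": [0,0,0],"angular": [0,0,0],"claw": 5.5},
  {"xyz": [0,0,0],"angular": [0,0,0],"claw": 5.8},
  {"xyz": [0,0,0],"angular": [0,0,0],"claw": 6.2},
  {"xyz": [0,0,0],"angular": [0,0,0],"claw": 6.6},
  {"xyz": [0,0,0],"angular": [0,0,0],"claw": 6.8},
  {"xyz": [0,0,0],"angular": [0,0,0],"claw": 6.8},
], force=6)

```text
t: 34.1
eef_pos: [0.4599, 0.273, 0.0655]
ee_rot: [3.141, 0.784, -1.748]
force: [0.0, 0.6, 0.4]
width: 0.068
gripper_force: 0.0
```

Run:
```python
from scan import *
f=grab('scene')
need([.461,.2763,.0646],-100,-45)
# cap top ellipse: bright blob near prediction
p=proj(f,[[.461,.2775,.107]])[0];print(p)
sim([(6,[0,0,-14],[0,0,0])])
```

```text
t 34.15 pos [0.4599 0.273  0.0655] q [ 0.26  0.34 -0.44 -1.14 -0.78  0.41] F [0.1 0.6 0.4] w 0.0679 g 0.0
 turn(tool deg) [-0.1 -0.1 -0.1] shift cm after turn [-0.18 -0.05  0.  ] before turn [-0.18 -0.05  0.  ]
[400.03249983 230.85038115]
6 p [0.443 0.176 0.165] grasp [0.443 0.178 0.163] q [ 0.09  0.14 -0.42 -0.94 -1.01  0.26] err 0.0 spd% 17 psi,lean -100.2 44.9
```

Retreat straight back along the tool axis.

>>> servo_tool([
  {"xyz": [0,0,-0.5],"angular": [0,0,0],"claw": 6.8},
  {"xyz": [0,0,-1],"angular": [0,0,0],"claw": 6.8},
  {"xyz": [0,0,-1.5],"angular": [0,0,0],"claw": 6.8},
  {"xyz": [0,0,-2.5],"angular": [0,0,0],"claw": 6.8},
  {"xyz": [0,0,-3],"angular": [0,0,0],"claw": 6.8},
  {"xyz": [0,0,-3],"angular": [0,0,0],"claw": 6.8},
  {"xyz": [0,0,-2.5],"angular": [0,0,0],"claw": 6.8},
  {"xyz": [0,0,-1],"angular": [0,0,0],"claw": 6.8},
  {"xyz": [0,0,0],"angular": [0,0,0],"claw": 6.8},
  {"xyz": [0,0,0],"angular": [0,0,0],"claw": 6.8},
])

```text
t: 35.15
eef_pos: [0.4412, 0.1688, 0.1717]
ee_rot: [3.141, 0.784, -1.749]
force: [-0.4, -0.2, 0.5]
width: 0.0682
gripper_force: 0.0
```

Run:
```python
from h import *
f=grab('scene');t=ld('scene')
g=cv2.cvtColor(f['color'],cv2.COLOR_BGR2HSV)
m=((g[...,1]<45)&(g[...,2]>165)).astype(np.uint8)
p=proj(f,[[.461,.2775,.107],[.461,.2775,.03],[.461,.2775,.064]]);print(p.round(1))
n,l,s,c=cv2.connectedComponentsWithStats(m)
for k in range(1,n):
    if s[k,4]>20 and np.hypot(*(c[k]-p[0]))<35: print(s[k],c[k].round(1))
print(monitor.get_state()['force'])
```

```text
[[400.  230.9]
 [395.  252.6]
 [397.2 243.3]]
[392 226  17  12 150] [400.4 231.3]
[387 237  24  13 142] [399. 244.]
[0.23302895 0.63549136 0.03966737]
```

Run:
```python
from h import *
a=cv2.imread('pics/scene0.png');f=ld('scene')['color']
for n,u,v in [('nozzle',277,238),('smallnoz',324,215),('moulds',407,288),('ramekin',165,250),('smallstand',326,330),('twin',215,165),('canister',250,155)]:
    T=a[v-16:v+16,u-14:u+14];S=f[v-28:v+28,u-26:u+26]
    r=cv2.matchTemplate(S,T,cv2.TM_CCOEFF_NORMED);_,mx,_,lc=cv2.minMaxLoc(r);print(n,round(mx,2),np.array(lc)-12)
print(order.job_done())
```

```text
nozzle 1.0 [0 0]
smallnoz 0.51 [0 0]
moulds 1.0 [0 0]
ramekin 1.0 [0 0]
smallstand 1.0 [0 0]
twin 1.0 [0 0]
canister 0.8 [0 0]
the job is handed in; nothing more can be done
None
```

The caster was turned over in two goes, with a lay-down and a fresh grip in between, and now stands upright, cap up, in the empty ring stand; the bystanders I compared against the first picture show no shift (the small nozzle and canister matched less firmly), the job took about 35 s and is handed in, and I viewed 11 pictures against the limit of 10.

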